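# Clip, rock and free the agglutination tile

## Robot

A 7-joint arm with a two-finger parallel gripper is mounted at the origin on a cart in front of the work surface, level with it; the furniture and walls round the work are solid. World frame = base frame: x ahead of the robot, y to its left, z up, the work surface at z = 0. Lengths are in m, angles in rad, forces in N, time in s.
With the tool pointing down it reaches from about 0.425 to 0.875 m from the base axis. Payload 9.9 kg.
Tool frame: the origin (TCP) lies midway between the tips of the shut fingers; the grasp point (between the pads) lies arm.grip_depth behind it (arm.grip_depth is the distance from the TCP to the grasp point, in m); z points along the fingers, y is the direction in which the jaws open and shut (so a half turn about z gives the same grasp; the last joint's range is limited). The gripper opens to 85 mm and grips with 20 to 120 N. Pads are 22 mm wide; open, the fingers measure 114 mm over their backs; the gripper's body (76 mm by 85 mm) begins 54 mm behind the grasp point. The pads swing forward as they close: fully open they stand 13 mm farther back than shut.
Start: joints at [1.197, 0.576, 0.025, 1.437, -0.015, 1.129, -0.057], TCP at [0.193, -0.647, 0.231] pointing down, gripper open.
Joint ranges: [-2.76, 2.76], [-0.34, 2.15], [-1.52, 1.57], [0.19, 2.46], [-1.09, 4.23], [0.17, 1.99], [-2.82, 2.82]. Speed limits (rad/s): [2.22, 2.22, 3.01, 3.01, 3.14, 3.14, 3.14].

## Interface

Orientations are given as a rotation vector (axis times angle).
In Python, from cell import arm gives the robot as it stands.
- The arm moves only by the shell command python3 -m jog 'ROWS' [FORCE]. ROWS is JSON, a list of rows, each a list of 7 numbers: the shift along the tool's x, y, z in cm, then the turn, a rotation vector about the tool's x, y, z in degrees, then the opening, from 0 (shut) to 1 (fully open). A call has exactly 8 rows; each row shifts and turns the commanded pose from where the row before left it, along the tool's axes as they then stand; what a row does not reach is not made up. A row lasts 1/8 s, in which the tool goes at most 62.5 mm and 10.7 degrees, less where a joint would pass 70% of its speed; a pose out of reach is approached as far as the arm can. A call with a gripper value outside its range is refused whole. The fingers move at their own pace and stop on an object; FORCE is the grip in N (left out, the last holds). Time passes only in rows, so rows that do not move let the fingers close, or fill a call up. It gives the time, the measured TCP pose, the force and the opening at its end, in the units of the state.
- arm.state(): the state, without advancing time (a new reading comes with each control period).
- arm.capture(name): name is "side" or "top"; returns the picture (480x640x3 uint8, red, green, blue); there is no depth.
- arm.get_calibration(name): a dict with "intrinsics" (3x3 intrinsics, pixels), "k1" (the pictures are not rectified: a ray, as slopes to the right and down, at radius r is drawn at 1 + k1 r^2 times it, then the intrinsics apply), "pose" (4x4, takes a point from camera to world coordinates). Camera axes: x right, y down, z forward; pixel columns grow to the right and rows downward; lengths in m; the calibration is good to about 2 mm. A picture is of the moment at which its call begins. get_calibration takes no time and is no camera call.
- arm.finish_job(): hands the job in, once; it reports no verdict.
The state is a dict: "clock": time; "joint_pos": joint angles; "joint_vel": joint speeds; "tau": joint torques, N m; "eef_pos": TCP position; "ee_rot": TCP orientation; "contact_force": force on the tool from outside, world axes, zero at the start; "moment": the same for the moment, N m; "gripper_width": opening from 0.0 (shut) to 1.0 (fully open).
Only numpy, scipy, OpenCV 4.12 (cv2) and the standard library are available. Lean on these libraries where they do the work, as an engineer would, in place of code of your own. Each camera call takes 0.05 s, during which the arm holds its last target.

## Task

Mix the test tile on its rocking stand: swing the spring clip round its pivot screw until it stands square over the tile's edge, laying its toe down gently (never letting it snap down or pressing it hard), and let go of it. Then press the end pad of the rocking plate most of the way down, let the plate come back level with the clip still holding the tile, and only then lift the clip and swing it right clear of the tile again. Keep the tile in its place on the plate and leave the things around alone.

Things in the scene. Friction and masses are not known exactly. Their poses are not given: they have to be found in the camera images.
- stand: Fixed foot of the rocking stand, 170 x 150 x 54 mm, dark foot plate with two aluminium cheeks. Origin at the centre of its underside on the worktop; z up. In this frame the rocking plate above it lies level at the start, top face 58 mm up, spanning x -70..+70 and y -170..+105 mm, with a 60 mm wide end pad (grooved) on to y = -217 mm. The plate tilts about the stand's x axis, 48 mm up.
- rocker (a joint): Tilt of the rocking plate, rad: 0 level (a hard stop, sprung against it), growing as its -y end (the grooved end pad) goes down, up to a stop at 0.19. A centre spring brings it back; the pad needs about 8 to 12 N, damped.
- press_pad (a point): Point on the top face of the end pad where it is pressed, 195 mm from the tilt axis, 20 mm from the pad's free end; 58 mm above the worktop when level. Moves with the plate.
- pivot (a point): Foot of the clip's pivot on the top face of the rocking plate, 140 mm to the stand's -y side of the tilt axis. The clip turns about the vertical through this point; its screw head ends 28 mm above the plate.
- clip (a joint): Swing of the spring clip about its pivot screw, rad. 0: its arm points along the stand's +y, square over the middle of the tile's near edge; positive: turned counter-clockwise seen from above, towards the stand's -x, so at 1.57 the arm points along -x, clear of the tile. Range -0.3 to 1.9; light dry friction holds it anywhere.
- clip_leaf: Sprung arm of the clip: steel strip 16 mm wide, 3 mm thick, with a blunt cross-bar toe (22 mm wide) under its end, 95 mm from the pivot axis, and a black upright round knob, 16 mm diameter, 38 mm tall, 75 mm from the pivot axis. Nominally the strip's upper face is 19 mm and the knob's top 57 mm above the plate. Origin at its flexure, 12 mm from the pivot axis; z up, y along the arm to the toe.
- clip_screw (a point): Top of the pivot screw's head. The arm is bent down by wear, differently each time: knob 0 to 6 mm, toe 0 to 8 mm below nominal. At rest the toe's underside is 2 to 10 mm lower than the tile's top: lift it over the edge and feel it land. It flexes only up: lifting at the knob takes about 4 N to start and 0.4 N more per mm, at most 17 mm (23 mm at the toe), damped: move slowly. On the tile it presses with 3 to 5 N.
- tile_top (a point): Centre of the top face of the loose test tile, white ceramic, 90 x 150 x 12 mm (x, y, z), 0.35 kg, three by four ring-marked wells. It lies flat on the plate, its long side along the stand's y, at the back and left against low fences (6 mm high, at the stand's +x and +y sides).
- tile_place (a point): Point on the plate's top face over which the middle of the tile belongs, in the middle over the tilt axis; its axes are the plate's.
- cup_c (a point): Bystander: screw-cap sample cup, 60 mm diameter, 64 mm high; its centre.
- carton_c (a point): Bystander: small carton, 55 x 110 x 30 mm; its centre.
Not all that is in view belongs to the job. Of the things shaped like the part that bears tile_top, the white one is meant.

How it is judged:
By the outcome, as a careful person would: the job done as asked, in the order asked, and still so for the second after the job is handed in, with the robot touching nothing.
It also fails if it takes over 72 s, if anything falls off the work surface, if the arm or the gripper's body presses on something with over 40 N, if the wrist force passes 120 N, or if a joint passes its speed limit or range.

## Working session

There is one attempt and no reset: what is moved stays moved. The work goes in short steps, Python scripts to look and compute and a shell command to move; the robot and the scene stay as the last step left them, time stands still between calls to the robot, and variables do not carry over. Pictures are saved under pics/ and viewed, and the job is handed in when it is done.

```bash
ls; mkdir -p pics; python3 - <<'E'
from cell import arm
import cv2,numpy as np
for n in("side","top"):
    cv2.imwrite(f"pics/{n}0.png",arm.capture(n)[:,:,::-1])
    c=arm.get_calibration(n);print(n,np.round(c["intrinsics"],1).tolist(),c["k1"],np.round(c["pose"],3).tolist())
print(arm.state(),arm.grip_depth)
E
```

```text
pics
side [[444.7, 0.0, 318.7], [0.0, 444.7, 248.2], [0.0, 0.0, 1.0]] -0.03958968475662048 [[-0.99, -0.064, 0.123, 0.396], [-0.136, 0.607, -0.783, 0.848], [-0.024, -0.792, -0.61, 0.727], [0.0, 0.0, 0.0, 1.0]]
top [[545.9, 0.0, 321.2], [0.0, 545.9, 238.3], [0.0, 0.0, 1.0]] -0.11609241420478264 [[-0.006, -0.998, 0.065, 0.442], [-1.0, 0.007, 0.013, 0.028], [-0.014, -0.065, -0.998, 1.56], [0.0, 0.0, 0.0, 1.0]]
{'clock': 0.1, 'joint_pos': array([ 1.19721   ,  0.57642807,  0.02483566,  1.43782319, -0.01498336,
        1.12899595, -0.05648717]), 'joint_vel': array([ 7.76614119e-04, -3.09539939e-03,  1.68220635e-05, -1.12580163e-03,
       -1.12616047e-03,  5.56308465e-04, -4.91726951e-04]), 'tau': array([ 4.99236499e-03, -7.67307973e+01,  2.25749105e+00, -2.86604762e+01,
        1.58288784e-02,  8.68080446e-03, -1.72546061e-05]), 'eef_pos': array([ 0.19277262, -0.64646663,  0.23054233]), 'ee_rot': array([-3.10723351e+00, -4.53493024e-01,  4.61896053e-04]), 'contact_force': array([-0.88332208,  0.74832596,  0.51711734]), 'moment': array([-0.00925137, -0.01656608,  0.02462001]), 'gripper_width': 1.00222709340786} 0.0187
```

View pics/side0.png

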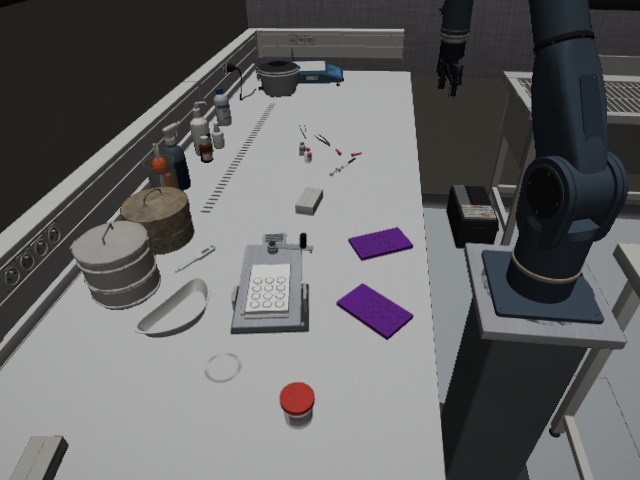

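View pics/top0.png

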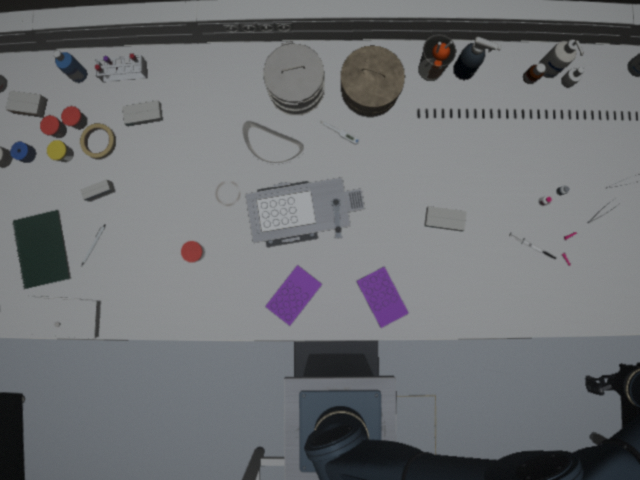

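The side view shows the white tile on the stand at (268,288), the clip with its knob near (303,240), and the pad at (274,239). In the top view the tile is at (287,210), the pivot near (337,202) and the knob near (338,232). Candidates for the tile: the white one on the stand at top (287,210), and the purple ones at (294,295) and (382,297). I choose the white one. Enlarging to check.

```bash
python3 - <<'E'
import cv2
a=cv2.imread("pics/top0.png")[165:255,235:375];cv2.imwrite("pics/topc.png",cv2.resize(a,None,fx=5.7,fy=5.7,interpolation=2))
a=cv2.imread("pics/side0.png")[225:340,220:330];cv2.imwrite("pics/sidec.png",cv2.resize(a,None,fx=5.2,fy=5.2,interpolation=2))
E
```

```text
(no output)
```

View pics/topc.png

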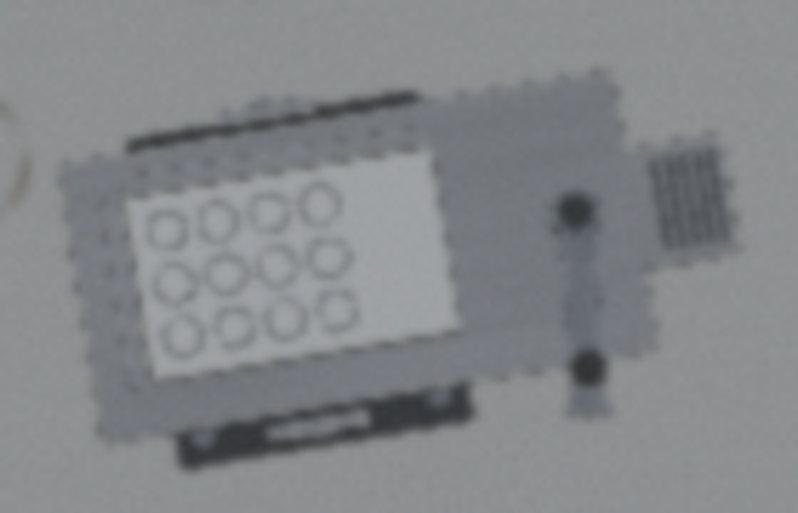

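View pics/sidec.png

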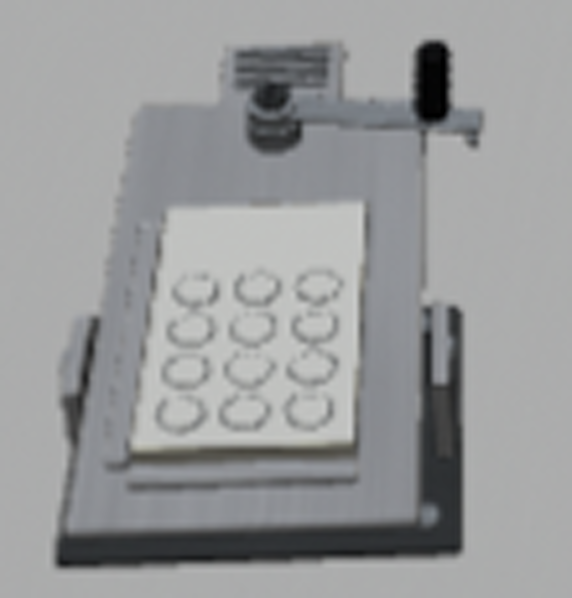

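```bash
cat > h.py <<'E'
from cell import arm
import numpy as np, cv2
from scipy.optimize import least_squares
from scipy.spatial.transform import Rotation as R
C={n:arm.get_calibration(n) for n in("side","top")}
def proj(n,P):
    c=C[n];T=np.linalg.inv(c["pose"]);p=np.atleast_2d(P)@T[:3,:3].T+T[:3,3]
    s=p[:,:2]/p[:,2:];s=s*(1+c["k1"]*(s**2).sum(1,keepdims=True))
    K=c["intrinsics"];return s*[K[0,0],K[1,1]]+[K[0,2],K[1,2]]
def px(q,f,o): return (np.array(q,float)+.5)/f-.5+np.array(o)
def tri(obs,z=None):  # obs: list (cam,px)
    def f(x):
        P=x if z is None else np.r_[x,z]
        return np.concatenate([(proj(n,P)-p).ravel() for n,p in obs])
    r=least_squares(f,[.5,.05,.1] if z is None else [.5,.05]);return r.x,r.fun
E
cat > fit.py <<'E'
from h import *
S=[((.045,.075,.07),(126,200),(133,450)),((.045,-.075,.07),(432,150),(168,208)),((-.045,-.075,.07),(459,327),(362,203)),((-.045,.075,.07),(155,378),(355,442)),
((.07,.105,.058),(65,165),(67,530)),((.07,-.17,.058),(607,72),(140,105)),((-.07,-.17,.058),(655,352),None),((-.07,.105,.058),(108,440),(422,522)),
((.03,-.217,.058),(717,137),(228,45)),((-.03,-.217,.058),(737,243),(342,45))]
def f(x,full=False):
    x=np.asarray(x);r=[]
    for P,t,s in S:
        W=R.from_euler('z',x[2]).apply(P)+[x[0],x[1],0]
        r.append(proj('top',W)[0]-px(t,5.7,(235,165)))
        if s: r.append(proj('side',W)[0]-px(s,5.2,(220,225)))
    return np.array(r) if full else np.ravel(r)
r=least_squares(f,[.5,.05,0],loss='soft_l1');print(r.x,np.round(f(r.x,True),1).tolist())
for nm,t,s in(("knobtop",(588,362),(432,45)),("screw",(575,208),(270,92))):
    P,e=tri([("top",px(t,5.7,(235,165))),("side",px(s,5.2,(220,225)))]);L=R.from_euler('z',-r.x[2]).apply(P-[r.x[0],r.x[1],0]);print(nm,P,e,"stand",L)
print("pivot",R.from_euler('z',r.x[2]).apply([0,-.14,0])+[r.x[0],r.x[1],0],"pad",R.from_euler('z',r.x[2]).apply([0,-.195,0])+[r.x[0],r.x[1],0])
s=arm.state();print(R.from_rotvec(s["ee_rot"]).as_matrix().round(3).tolist())
E
python3 fit.py
```

```text
[0.61723808 0.14843723 0.16073818] [[-1.4, -0.9], [0.3, -0.4], [-1.5, -1.3], [0.4, -0.2], [-0.9, -0.3], [1.7, -0.6], [-1.4, -0.1], [1.2, -0.3], [-2.1, -1.1], [-0.1, -0.6], [0.1, -1.4], [-0.0, -0.5], [0.3, -1.1], [-1.9, 0.1], [0.6, -1.3], [-0.0, -1.6], [0.3, -0.4], [0.2, 1.0], [1.5, -1.2]]
knobtop [0.56458712 0.00380443 0.11156053] [-0.07275952 -0.49538847  0.44656646  0.01945334] stand [-0.07512029 -0.13434177  0.11156053]
screw [0.64142631 0.00906966 0.08262221] [-0.13244267 -0.6707261   0.60658859  0.03145384] stand [ 0.00157109 -0.14144229  0.08262221]
pivot [0.63964464 0.01024191 0.        ] pad [ 0.64844722 -0.04404911  0.        ]
[[0.958, 0.286, -0.0], [0.286, -0.958, 0.001], [-0.0, -0.001, -1.0]]
```

```bash
cat >> h.py <<'E'
def plan(target,yawturn,n,g):
    """world target pos; yawturn deg about tool z"""
    s=arm.state();p=np.array(s["eef_pos"]);M=R.from_rotvec(s["ee_rot"]);d=(np.array(target)-p)/n
    for i in range(n):
        l=M.inv().apply(d)*100
        print([*np.round(l,2).tolist(),0,0,round(yawturn/n,2),g])
        M=M*R.from_euler('z',yawturn/n,degrees=True)
E
python3 -c "
from h import *
plan([.565,.004,.20],-168,17,0.6)"
```

```text
[3.19, -3.04, 0.18, 0, 0, -9.88, 0.6]
[3.67, -2.45, 0.18, 0, 0, -9.88, 0.6]
[4.03, -1.78, 0.18, 0, 0, -9.88, 0.6]
[4.28, -1.06, 0.18, 0, 0, -9.88, 0.6]
[4.4, -0.31, 0.18, 0, 0, -9.88, 0.6]
[4.39, 0.45, 0.18, 0, 0, -9.88, 0.6]
[4.24, 1.19, 0.18, 0, 0, -9.88, 0.6]
[3.98, 1.9, 0.18, 0, 0, -9.88, 0.6]
[3.59, 2.56, 0.18, 0, 0, -9.88, 0.6]
[3.1, 3.14, 0.18, 0, 0, -9.88, 0.6]
[2.52, 3.62, 0.18, 0, 0, -9.88, 0.6]
[1.86, 4.0, 0.18, 0, 0, -9.88, 0.6]
[1.14, 4.26, 0.18, 0, 0, -9.88, 0.6]
[0.39, 4.39, 0.18, 0, 0, -9.88, 0.6]
[-0.36, 4.39, 0.18, 0, 0, -9.88, 0.6]
[-1.11, 4.27, 0.18, 0, 0, -9.88, 0.6]
[-1.83, 4.01, 0.18, 0, 0, -9.88, 0.6]
```

```bash
python3 -m jog '[[3.2,-3.0,0.2,0,0,-10,0.6],[3.7,-2.4,0.2,0,0,-10,0.6],[4.0,-1.8,0.2,0,0,-10,0.6],[4.3,-1.0,0.2,0,0,-10,0.6],[4.4,-0.3,0.2,0,0,-10,0.6],[4.4,0.4,0.2,0,0,-10,0.6],[4.2,1.2,0.2,0,0,-10,0.6],[4.0,1.9,0.2,0,0,-10,0.6]]'; python3 -c "
from h import *
plan([.565,.004,.20],-85,8,0.6);print(R.from_rotvec(arm.state()['ee_rot']).as_matrix().round(2).tolist())"
```

```text
clock: 1.1
eef_pos: [0.3669, -0.3391, 0.2152]
ee_rot: [-2.083, -2.351, 0.0]
contact_force: [-0.1, -0.6, -0.5]
gripper_width: 0.606
[3.96, 2.98, 0.19, 0, 0, -10.62, 0.6]
[3.34, 3.65, 0.19, 0, 0, -10.62, 0.6]
[2.61, 4.21, 0.19, 0, 0, -10.62, 0.6]
[1.79, 4.62, 0.19, 0, 0, -10.62, 0.6]
[0.91, 4.87, 0.19, 0, 0, -10.62, 0.6]
[-0.0, 4.95, 0.19, 0, 0, -10.62, 0.6]
[-0.92, 4.87, 0.19, 0, 0, -10.62, 0.6]
[-1.8, 4.61, 0.19, 0, 0, -10.62, 0.6]
[[-0.12, 0.99, -0.0], [0.99, 0.12, 0.0], [0.0, -0.0, -1.0]]
```

```bash
python3 -m jog '[[4.0,3.0,0.2,0,0,-10.6,0.6],[3.3,3.6,0.2,0,0,-10.6,0.6],[2.6,4.2,0.2,0,0,-10.6,0.6],[1.8,4.6,0.2,0,0,-10.6,0.6],[0.9,4.9,0.2,0,0,-10.6,0.6],[0,4.9,0.2,0,0,-10.6,0.6],[-0.9,4.9,0.2,0,0,-10.6,0.6],[-1.8,4.6,0.2,0,0,-10.6,0.6]]'; python3 -c "
from h import *
plan([.565,.004,.16],-3,3,0.6);print(R.from_rotvec(arm.state()['ee_rot']).as_matrix().round(3).tolist(),arm.state()['joint_pos'])
cv2.imwrite('pics/s1.png',arm.capture('side')[:,:,::-1][130:370,180:420].repeat(2,0).repeat(2,1))
cv2.imwrite('pics/t1.png',arm.capture('top')[:,:,::-1][150:270,235:395].repeat(5,0).repeat(5,1))"
```

```text
clock: 2.1
eef_pos: [0.5671, 0.0021, 0.199]
ee_rot: [0.047, -3.141, 0.0]
contact_force: [1.4, -1.0, 0.2]
gripper_width: 0.604
[0.07, 0.07, 1.3, 0, 0, -1.0, 0.6]
[0.07, 0.07, 1.3, 0, 0, -1.0, 0.6]
[0.07, 0.07, 1.3, 0, 0, -1.0, 0.6]
[[-1.0, -0.03, -0.0], [-0.03, 1.0, -0.0], [0.0, -0.0, -1.0]] [ 0.43171047  0.53968525 -0.8017301   1.75426637  0.44298032  1.03852172
  1.07092919]
```

View pics/s1.png

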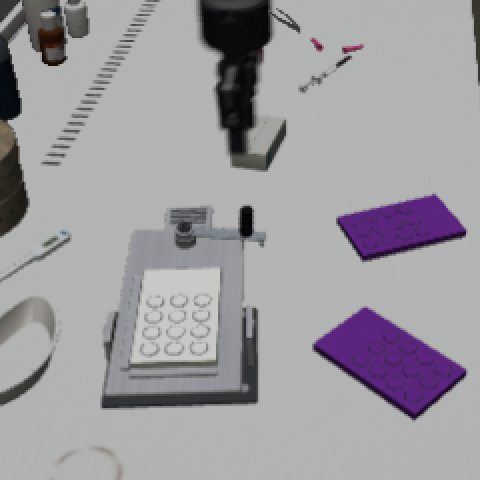

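View pics/t1.png

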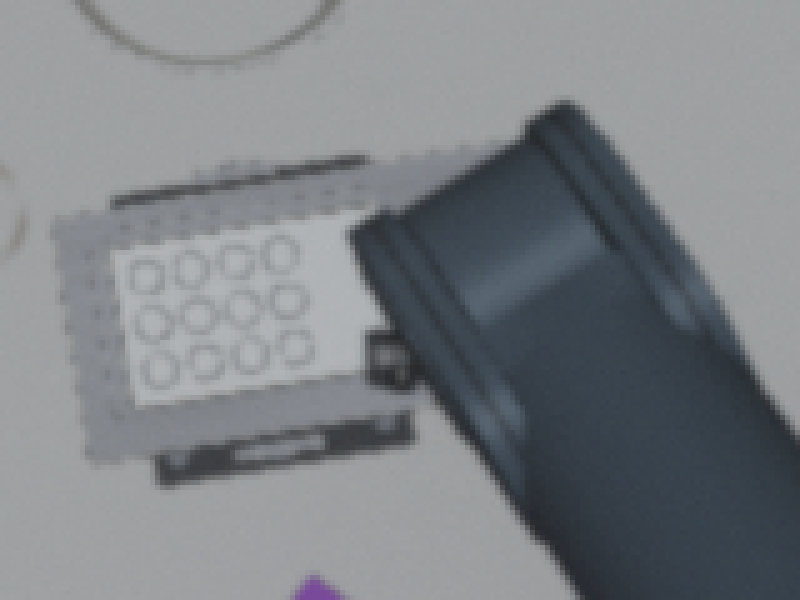

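The side view shows the gripper hanging over the knob: fingertips at (238,150), knob at (246,210) of the crop. The arm hides the clip from above. Descending round the knob.

```bash
python3 -m jog '[[0.1,0.1,1.5,0,0,-1,0.6],[0.1,0.1,2,0,0,-1,0.6],[0,0,2,0,0,-1,0.6],[0,0,2,0,0,0,0.6],[0,0,2,0,0,0,0.6],[0,0,1.4,0,0,0,0.6],[0,0,0,0,0,0,0.6],[0,0,0,0,0,0,0.6]]' 30; python3 -c "
from h import *
cv2.imwrite('pics/s2.png',cv2.resize(arm.capture('side')[:,:,::-1][200:300,250:350],None,fx=6,fy=6,interpolation=2))"
```

```text
clock: 3.2
eef_pos: [0.5647, 0.0026, 0.0907]
ee_rot: [-0.12, 3.139, -0.0]
contact_force: [0.9, 0.3, 1.5]
gripper_width: 0.597
```

View pics/s2.png

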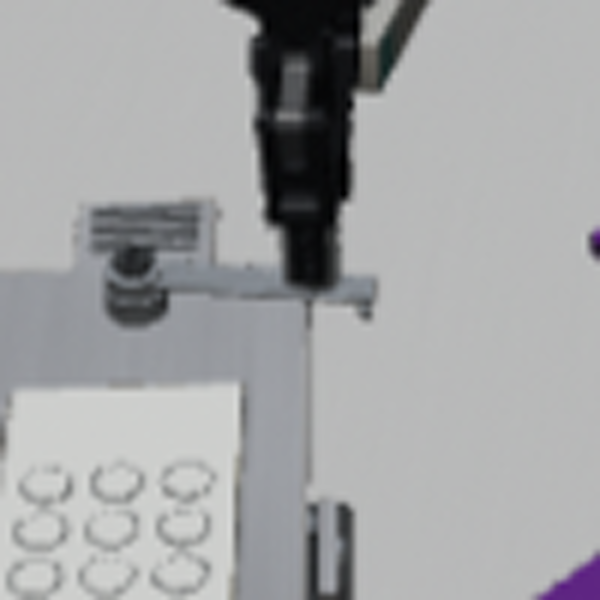

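The near finger at (312,250) stands in front of the knob, in line with it, with the tips just above the strip. Closing gently.

```bash
python3 -m jog '[[0,0,0,0,0,0,0.45],[0,0,0,0,0,0,0.35],[0,0,0,0,0,0,0.3],[0,0,0,0,0,0,0.25],[0,0,0,0,0,0,0.2],[0,0,0,0,0,0,0.1],[0,0,0,0,0,0,0.1],[0,0,0,0,0,0,0.1]]' 40
```

```text
clock: 4.25
eef_pos: [0.5645, 0.003, 0.0903]
ee_rot: [0.121, -3.139, -0.0]
contact_force: [-1.1, 0.8, 1.8]
gripper_width: 0.165
```

```bash
python3 -m jog '[[-0.03,0,-0.13,0,1.2,0,0.1],[-0.03,0,-0.13,0,1.2,0,0.1],[-0.03,0,-0.13,0,1.2,0,0.1],[-0.03,0,-0.13,0,1.2,0,0.1],[0,0,0,0,0,0,0.1],[0,0,0,0,0,0,0.1],[0,0,0,0,0,0,0.1],[0,0,0,0,0,0,0.1]]';python3 -c "
from h import *
cv2.imwrite('pics/s3.png',cv2.resize(arm.capture('side')[:,:,::-1][200:300,250:350],None,fx=6,fy=6,interpolation=2))"
```

```text
clock: 5.25
eef_pos: [0.5658, 0.0029, 0.0955]
ee_rot: [0.118, -3.056, 0.005]
contact_force: [-2.4, 0.8, -3.6]
gripper_width: 0.167
```

View pics/s3.png

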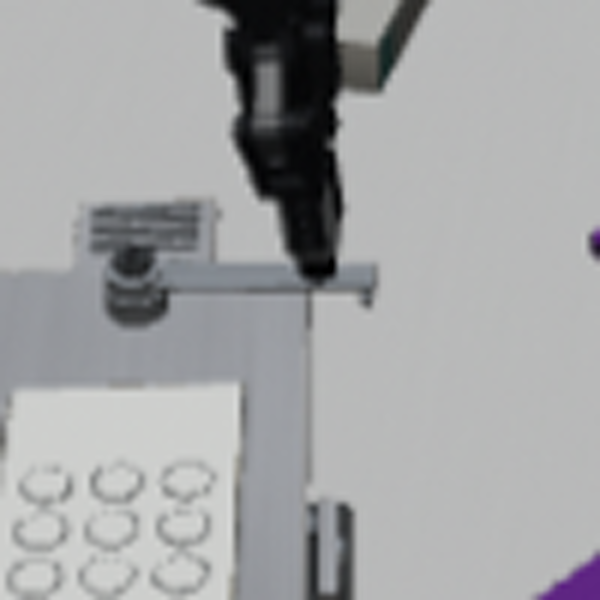

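The strip has straightened: its end at (372,278) is about 1 px higher in the frame. The force shows the lift of about 5.4 N. Lifting on.

```bash
python3 -m jog '[[-0.03,0,-0.13,0,1.2,0,0.1],[-0.03,0,-0.13,0,1.2,0,0.1],[-0.03,0,-0.13,0,1.2,0,0.1],[-0.03,0,-0.13,0,1.2,0,0.1],[-0.03,0,-0.13,0,1.2,0,0.1],[0,0,0,0,0,0,0.1],[0,0,0,0,0,0,0.1],[0,0,0,0,0,0,0.1]]';python3 -c "
from h import *
s=arm.state();M=R.from_rotvec(s['ee_rot']);p=s['eef_pos'];print(s['joint_pos'].round(2))
piv=np.array([.6402,.0098,0]);n=16;d=-85.2/n
Rz=R.from_euler('z',d,degrees=True)
for i in range(n):
    q=Rz.apply(p-piv)+piv;N=Rz*M
    print((M.inv().apply(q-p)*100).round(3),np.degrees((M.inv()*N).as_rotvec()).round(2),q.round(4));p,M=q,N
cv2.imwrite('pics/s4.png',cv2.resize(arm.capture('side')[:,:,::-1][200:300,250:350],None,fx=6,fy=6,interpolation=2))"
```

```text
clock: 6.3
eef_pos: [0.568, 0.0031, 0.1017]
ee_rot: [0.114, -2.95, 0.011]
contact_force: [-4.7, 0.8, -3.0]
gripper_width: 0.168
[ 0.35  0.75 -0.74  1.68  0.49  1.12  1.08]
[-0.02   0.673 -0.004] [-1.    0.    5.23] [0.5677 0.0098 0.1017]
[-0.02   0.673 -0.004] [-1.    0.    5.23] [0.568  0.0165 0.1017]
[-0.02   0.673 -0.004] [-1.    0.    5.23] [0.569  0.0232 0.1017]
[-0.02   0.673 -0.004] [-1.    0.    5.23] [0.5705 0.0298 0.1017]
[-0.02   0.673 -0.004] [-1.    0.    5.23] [0.5727 0.0361 0.1017]
[-0.02   0.673 -0.004] [-1.    0.    5.23] [0.5754 0.0423 0.1017]
[-0.02   0.673 -0.004] [-1.    0.    5.23] [0.5787 0.0482 0.1017]
[-0.02   0.673 -0.004] [-1.    0.    5.23] [0.5825 0.0537 0.1017]
[-0.02   0.673 -0.004] [-1.    0.    5.23] [0.5868 0.0589 0.1017]
[-0.02   0.673 -0.004] [-1.    0.    5.23] [0.5916 0.0636 0.1017]
[-0.02   0.673 -0.004] [-1.    0.    5.23] [0.5968 0.0679 0.1017]
[-0.02   0.673 -0.004] [-1.    0.    5.23] [0.6024 0.0717 0.1017]
[-0.02   0.673 -0.004] [-1.    0.    5.23] [0.6083 0.0749 0.1017]
[-0.02   0.673 -0.004] [-1.    0.    5.23] [0.6145 0.0776 0.1017]
[-0.02   0.673 -0.004] [-1.    0.    5.23] [0.6209 0.0797 0.1017]
[-0.02   0.673 -0.004] [-1.    0.    5.23] [0.6275 0.0812 0.1017]
```

View pics/s4.png

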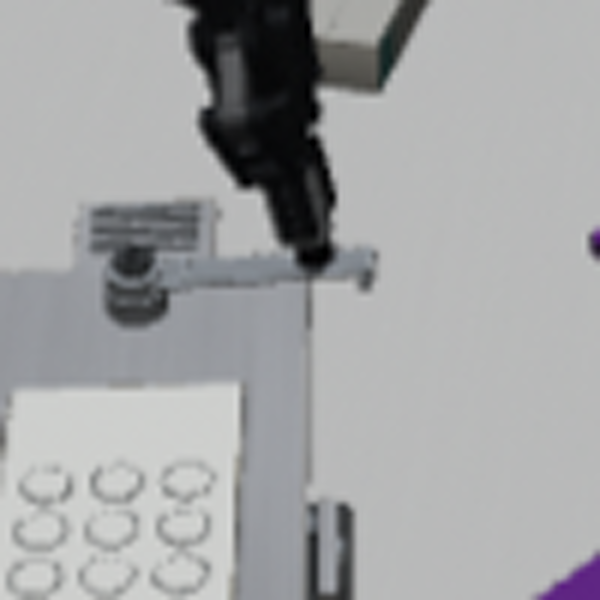

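```bash
python3 -m jog '[[-0.01,0.32,0,-0.5,0,2.5,0.1],[-0.02,0.67,0,-1,0,5.2,0.1],[-0.02,0.67,0,-1,0,5.2,0.1],[-0.02,0.67,0,-1,0,5.2,0.1],[-0.02,0.67,0,-1,0,5.2,0.1],[-0.01,0.32,0,-0.5,0,2.5,0.1],[0,0,0,0,0,0,0.1],[0,0,0,0,0,0,0.1]]';python3 -c "
from h import *
cv2.imwrite('pics/s5.png',cv2.resize(arm.capture('side')[:,:,::-1][200:300,250:350],None,fx=6,fy=6,interpolation=2))"
```

```text
clock: 7.35
eef_pos: [0.573, 0.0359, 0.1016]
ee_rot: [-0.559, -2.903, -0.055]
contact_force: [-1.9, 2.8, -4.3]
gripper_width: 0.168
```

View pics/s5.png

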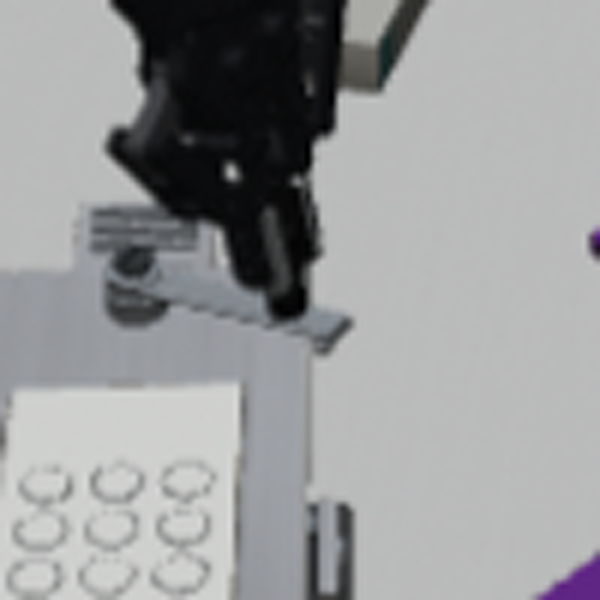

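```bash
python3 -c "
from h import *
a=np.radians(99.2+85.2-25.9)
for z in(.07,.075,.08,.085):
  for r in (.095,.1): print(z,r,((proj('side',[.6402+r*np.cos(a),.0098+r*np.sin(a),z])[0]-[250,200]+.5)*6).round())
"
```

```text
0.07 0.095 [342. 351.]
0.07 0.1 [353. 354.]
0.075 0.095 [341. 341.]
0.075 0.1 [352. 345.]
0.08 0.095 [341. 331.]
0.08 0.1 [352. 335.]
0.085 0.095 [340. 321.]
0.085 0.1 [351. 324.]
```

```bash
python3 -c "
from h import *
a=np.radians(99.2+85.2-25.9);e=np.array([np.cos(a),np.sin(a)]);t=np.array([np.sin(a),-np.cos(a)])
for s in (.011,-.011,.008,-.008):
 for z in(.07,.075,.08,.085,.09):
  print(s,z,((proj('side',[*(np.array([.6402,.0098])+.095*e+s*t),z])[0]-[250,200]+.5)*6).round())
"
```

```text
0.011 0.07 [327. 366.]
0.011 0.075 [327. 356.]
0.011 0.08 [326. 346.]
0.011 0.085 [326. 336.]
0.011 0.09 [325. 326.]
-0.011 0.07 [356. 335.]
-0.011 0.075 [355. 325.]
-0.011 0.08 [355. 315.]
-0.011 0.085 [354. 305.]
-0.011 0.09 [354. 295.]
0.008 0.07 [331. 362.]
0.008 0.075 [331. 352.]
0.008 0.08 [330. 342.]
0.008 0.085 [330. 332.]
0.008 0.09 [329. 322.]
-0.008 0.07 [352. 340.]
-0.008 0.075 [351. 330.]
-0.008 0.08 [351. 320.]
-0.008 0.085 [350. 310.]
-0.008 0.09 [350. 299.]
```

```bash
python3 -m jog '[[-0.03,0,-0.12,0,1,0,0.1],[-0.01,0,-0.06,0,0.5,0,0.1],[-0.01,0.32,0,-0.6,0,2.5,0.1],[-0.02,0.66,0,-1.1,0,5.2,0.1],[-0.02,0.66,0,-1.1,0,5.2,0.1],[-0.01,0.32,0,-0.6,0,2.5,0.1],[0,0,0,0,0,0,0.1],[0,0,0,0,0,0,0.1]]';python3 -c "
from h import *
s=arm.state();M=R.from_rotvec(s['ee_rot']);print(M.as_matrix().round(3).tolist(),np.array(s['eef_pos'])-[.6402,.0098,0],s['joint_pos'].round(2))
cv2.imwrite('pics/s6.png',cv2.resize(arm.capture('side')[:,:,::-1][200:300,250:350],None,fx=6,fy=6,interpolation=2))"
```

```text
clock: 8.4
eef_pos: [0.5832, 0.0526, 0.1032]
ee_rot: [-0.946, -2.78, -0.105]
contact_force: [-1.8, 3.3, -4.2]
gripper_width: 0.167
[[-0.774, 0.61, -0.168], [0.596, 0.792, 0.132], [0.214, 0.002, -0.977]] [-0.05701958  0.04280978  0.10319386] [ 0.28  0.72 -0.6   1.66  0.26  1.01  0.53]
```

View pics/s6.png

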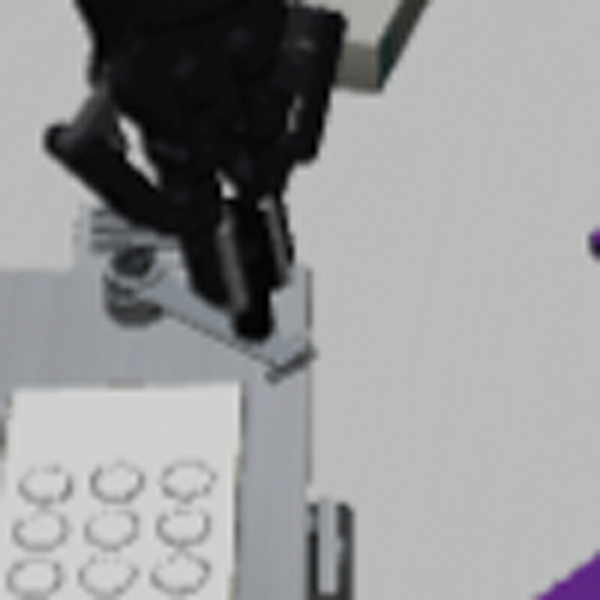

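```bash
python3 -m jog '[[-0.01,0.32,0,-0.6,0,2.5,0.1],[-0.02,0.66,0,-1.1,0,5.2,0.1],[-0.02,0.66,0,-1.1,0,5.2,0.1],[-0.02,0.66,0,-1.1,0,5.2,0.1],[-0.02,0.66,0,-1.1,0,5.2,0.1],[-0.02,0.66,0,-1.1,0,5.2,0.1],[-0.01,0.32,0,-0.6,0,2.5,0.1],[0,0,0,0,0,0,0.1]]';python3 -c "
from h import *
s=arm.state();M=R.from_rotvec(s['ee_rot']);print(M.as_matrix().round(3).tolist(),np.array(s['eef_pos'])-[.6402,.0098,0],s['joint_pos'].round(2))
cv2.imwrite('pics/s7.png',cv2.resize(arm.capture('side')[:,:,::-1][200:300,250:350],None,fx=6,fy=6,interpolation=2))"
```

```text
clock: 9.45
eef_pos: [0.6145, 0.0762, 0.1031]
ee_rot: [-1.683, -2.434, -0.184]
contact_force: [-0.3, 3.1, -5.0]
gripper_width: 0.17
[[-0.345, 0.936, -0.074], [0.914, 0.353, 0.201], [0.214, 0.001, -0.977]] [-0.0257164   0.06643035  0.10311847] [ 0.21  0.7  -0.48  1.67  0.11  0.87  0.11]
```

View pics/s7.png

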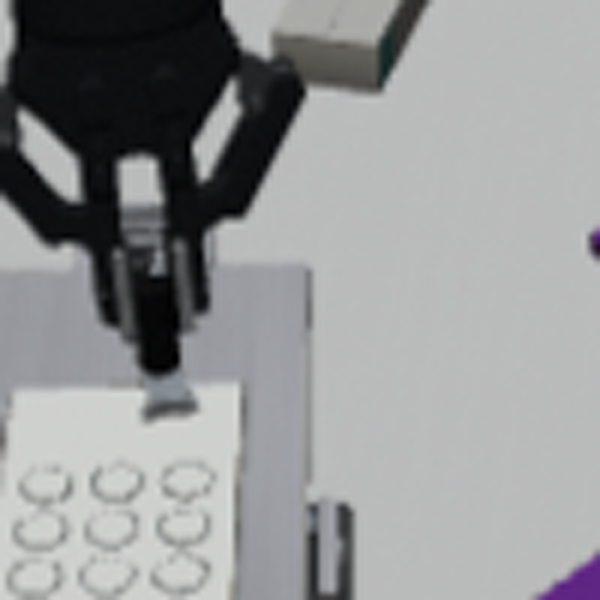

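The toe at (170,405) now hangs over the tile, clear of its top, and it still has to go left. Swinging the last 11°.

```bash
python3 -m jog '[[-0.01,0.32,0,-0.6,0,2.5,0.1],[-0.02,0.66,0,-1.1,0,5.2,0.1],[-0.01,0.4,0,-0.7,0,3.3,0.1],[0,0,0,0,0,0,0.1],[0,0,0,0,0,0,0.1],[0,0,0,0,0,0,0.1],[0,0,0,0,0,0,0.1],[0,0,0,0,0,0,0.1]]';python3 -c "
from h import *
s=arm.state();M=R.from_rotvec(s['ee_rot']);print(M.as_matrix().round(3).tolist(),np.array(s['eef_pos'])-[.6402,.0098,0],s['joint_pos'].round(2))
a=np.radians(9.2);
for P in ([0,-.045,.07],[0,-.042,.078],[.011,-.042,.078],[-.011,-.042,.078],[.045,-.075,.07],[-.045,-.075,.07],[0,-.075,.07],[.045,.075,.07],[-.045,.075,.07]): print(P,((proj('side',R.from_euler('z',a).apply(P)+[.6172,.1484,0])[0]-[250,200]+.5)*6).round())
cv2.imwrite('pics/s8.png',cv2.resize(arm.capture('side')[:,:,::-1][200:300,250:350],None,fx=6,fy=6,interpolation=2))"
```

```text
clock: 10.5
eef_pos: [0.6276, 0.08, 0.103]
ee_rot: [-1.921, -2.265, -0.209]
contact_force: [2.2, 4.5, -4.2]
gripper_width: 0.169
[[-0.16, 0.987, -0.034], [0.964, 0.163, 0.212], [0.215, 0.001, -0.977]] [-0.01257838  0.07015523  0.10302071] [ 0.18  0.69 -0.43  1.68  0.07  0.82 -0.04]
[0, -0.045, 0.07] [128. 436.]
[0, -0.042, 0.078] [126. 425.]
[0.011, -0.042, 0.078] [ 96. 426.]
[-0.011, -0.042, 0.078] [155. 424.]
[0.045, -0.075, 0.07] [ 17. 389.]
[-0.045, -0.075, 0.07] [249. 381.]
[0, -0.075, 0.07] [133. 385.]
[0.045, 0.075, 0.07] [-24. 667.]
[-0.045, 0.075, 0.07] [237. 659.]
```

View pics/s8.png

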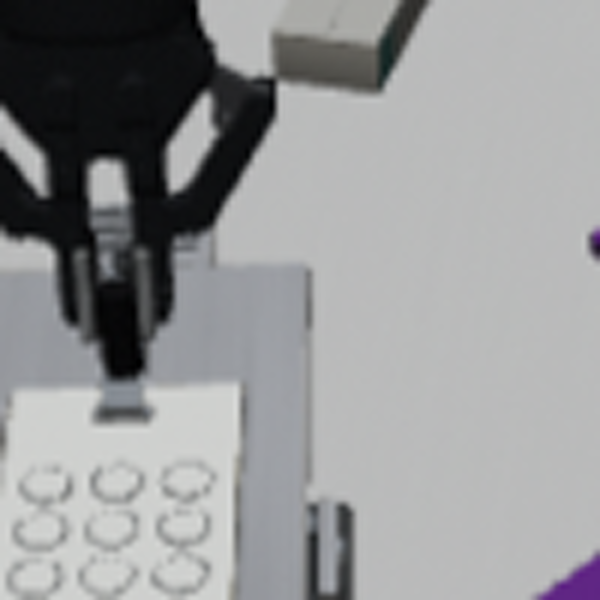

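The toe spans (93..153, 412), and the tile's near edge spans x 12..240, so the toe is in the middle to within about 1 mm and square. Lowering slowly, feeling the force.

```bash
python3 -m jog '[[0.01,0,0.04,0,-0.4,0,0.1],[0.01,0,0.05,0,-0.4,0,0.1],[0.01,0,0.04,0,-0.4,0,0.1],[0.01,0,0.05,0,-0.4,0,0.1],[0.01,0,0.04,0,-0.4,0,0.1],[0.01,0,0.05,0,-0.4,0,0.1],[0.01,0,0.04,0,-0.4,0,0.1],[0,0,0,0,0,0,0.1]]';python3 -c "
from h import *
s=arm.state();print(s['contact_force'],s['moment'],s['eef_pos'])
cv2.imwrite('pics/s9.png',cv2.resize(arm.capture('side')[:,:,::-1][240:290,240:300],None,fx=10,fy=10,interpolation=2))"
```

```text
clock: 11.55
eef_pos: [0.6272, 0.0811, 0.1]
ee_rot: [-1.947, -2.296, -0.163]
contact_force: [2.9, 5.0, -1.9]
gripper_width: 0.166
[ 2.86965976  4.99807579 -1.93724157] [ 0.48679611 -0.6983548   0.08622964] [0.62721646 0.08114555 0.10003579]
```

View pics/s9.png

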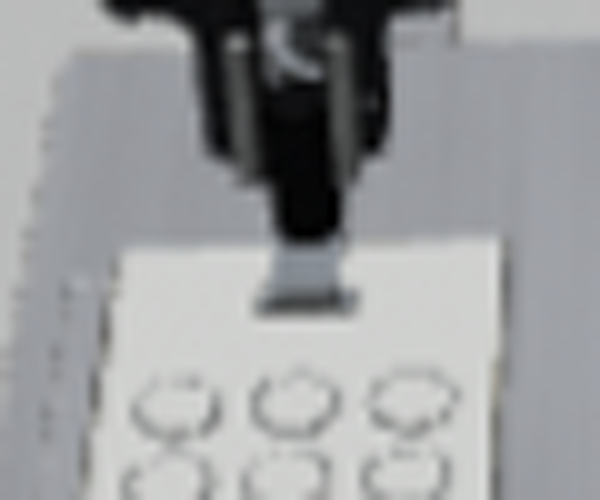

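The toe's lower edge (305,312) is about 1 to 3 mm over the tile. Going down in finer steps.

```bash
cat > st.py <<'E'
from h import *
s=arm.state();f=s['contact_force'];m=s['moment'];M=R.from_rotvec(s['ee_rot'])
print('tool f',M.inv().apply(f).round(2),'tool m',M.inv().apply(m).round(3),'tilt',np.degrees(np.arcsin(M.as_matrix()[2,0])).round(2),s['eef_pos'].round(4))
E
python3 st.py
python3 -m jog '[[0.01,0,0.03,0,-0.3,0,0.1],[0.01,0,0.03,0,-0.3,0,0.1],[0.01,0,0.03,0,-0.3,0,0.1],[0.01,0,0.04,0,-0.3,0,0.1],[0,0,0,0,0,0,0.1],[0,0,0,0,0,0,0.1],[0,0,0,0,0,0,0.1],[0,0,0,0,0,0,0.1]]'; python3 st.py
```

```text
tool f [3.25 3.79 3.78] tool m [-0.743  0.406 -0.233] tilt 9.58 [0.6272 0.0811 0.1   ]
clock: 12.6
eef_pos: [0.6271, 0.0816, 0.0988]
ee_rot: [-1.958, -2.308, -0.144]
contact_force: [2.9, 3.1, -3.4]
gripper_width: 0.165
tool f [2.05 3.33 3.71] tool m [-0.782  0.36  -0.212] tilt 8.39 [0.6271 0.0816 0.0988]
```

```bash

python3 -m jog '[[0.01,0,0.03,0,-0.3,0,0.1],[0,0,0.03,0,-0.3,0,0.1],[0.01,0,0.03,0,-0.3,0,0.1],[0.01,0,0.04,0,-0.3,0,0.1],[0,0,0,0,0,0,0.1],[0,0,0,0,0,0,0.1],[0,0,0,0,0,0,0.1],[0,0,0,0,0,0,0.1]]'; python3 st.py;python3 -c "
from h import *
cv2.imwrite('pics/s10.png',cv2.resize(arm.capture('side')[:,:,::-1][240:290,240:300],None,fx=10,fy=10,interpolation=2))"
```

```text
clock: 13.6
eef_pos: [0.627, 0.082, 0.0975]
ee_rot: [-1.969, -2.321, -0.124]
contact_force: [3.6, 3.6, -2.5]
gripper_width: 0.168
tool f [2.65 4.13 2.82] tool m [-0.726  0.344 -0.244] tilt 7.18 [0.627  0.082  0.0975]
```

View pics/s10.png

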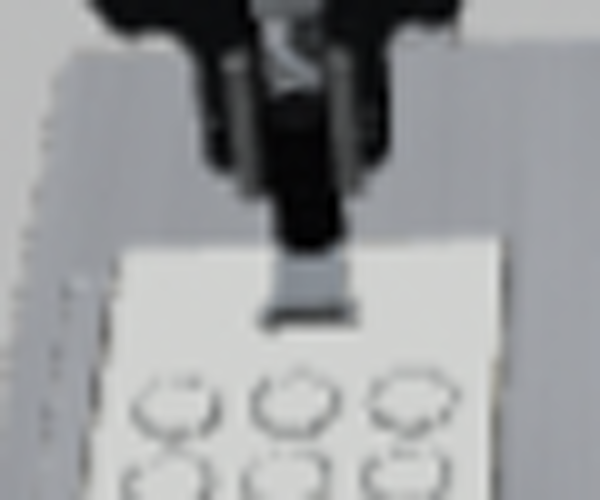

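```bash

python3 -m jog '[[0,0,0.02,0,-0.2,0,0.1],[0,0,0.02,0,-0.2,0,0.1],[0.01,0,0.02,0,-0.2,0,0.1],[0,0,0,0,0,0,0.1],[0,0,0,0,0,0,0.1],[0,0,0,0,0,0,0.1],[0,0,0,0,0,0,0.1],[0,0,0,0,0,0,0.1]]'; python3 st.py
python3 -m jog '[[0,0,0.02,0,-0.2,0,0.1],[0.01,0,0.02,0,-0.2,0,0.1],[0,0,0.02,0,-0.2,0,0.1],[0,0,0,0,0,0,0.1],[0,0,0,0,0,0,0.1],[0,0,0,0,0,0,0.1],[0,0,0,0,0,0,0.1],[0,0,0,0,0,0,0.1]]'; python3 st.py
```

```text
clock: 14.65
eef_pos: [0.6269, 0.0822, 0.0969]
ee_rot: [-1.974, -2.327, -0.114]
contact_force: [3.1, 2.9, -2.8]
gripper_width: 0.167
tool f [1.99 3.54 3.05] tool m [-0.675  0.211 -0.235] tilt 6.58 [0.6269 0.0822 0.0969]
clock: 15.65
eef_pos: [0.6269, 0.0824, 0.0963]
ee_rot: [-1.98, -2.333, -0.103]
contact_force: [2.4, 3.7, -3.1]
gripper_width: 0.17
tool f [2.88 2.96 3.46] tool m [-0.693  0.159 -0.205] tilt 5.99 [0.6269 0.0824 0.0963]
```

```bash
python3 -c "
from h import *
cv2.imwrite('pics/s11.png',cv2.resize(arm.capture('side')[:,:,::-1][240:290,240:300],None,fx=10,fy=10,interpolation=2))
for i in range(4): arm.capture('side'); s=arm.state();M=R.from_rotvec(s['ee_rot']);print(M.inv().apply(s['contact_force']).round(2),M.inv().apply(s['moment']).round(3))"
```

```text
[2.06 2.82 1.77] [-0.716  0.212 -0.256]
[0.7  3.08 2.65] [-0.727  0.19  -0.173]
[2.11 3.4  3.  ] [-0.733  0.185 -0.168]
[2.03 3.1  3.26] [-0.745  0.189 -0.206]
```

View pics/s11.png

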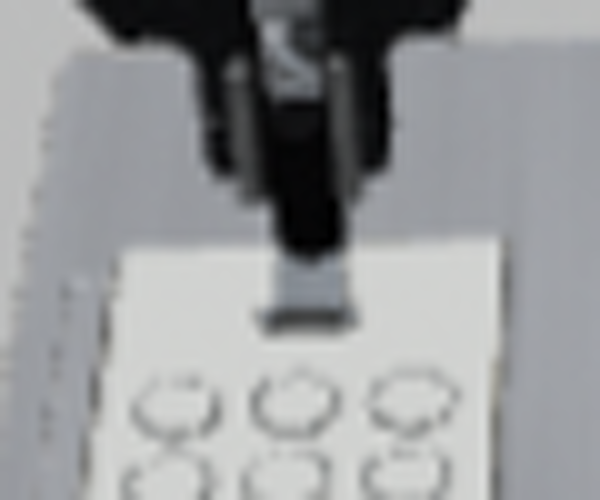

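```bash

python3 -m jog '[[0,0,0.02,0,-0.2,0,0.1],[0.01,0,0.02,0,-0.2,0,0.1],[0,0,0,0,0,0,0.1],[0,0,0,0,0,0,0.1],[0,0,0,0,0,0,0.1],[0,0,0,0,0,0,0.1],[0,0,0,0,0,0,0.1],[0,0,0,0,0,0,0.1]]'; python3 st.py
python3 -m jog '[[0,0,0.02,0,-0.2,0,0.1],[0.01,0,0.02,0,-0.2,0,0.1],[0,0,0,0,0,0,0.1],[0,0,0,0,0,0,0.1],[0,0,0,0,0,0,0.1],[0,0,0,0,0,0,0.1],[0,0,0,0,0,0,0.1],[0,0,0,0,0,0,0.1]]'; python3 st.py;python3 -c "
from h import *
cv2.imwrite('pics/s12.png',cv2.resize(arm.capture('side')[:,:,::-1][240:290,240:300],None,fx=10,fy=10,interpolation=2))"
```

```text
clock: 16.9
eef_pos: [0.6269, 0.0825, 0.0959]
ee_rot: [-1.983, -2.338, -0.097]
contact_force: [2.9, 2.4, -3.1]
gripper_width: 0.174
tool f [1.56 3.26 3.22] tool m [-0.675  0.171 -0.165] tilt 5.58 [0.6269 0.0825 0.0959]
clock: 17.9
eef_pos: [0.6269, 0.0826, 0.0956]
ee_rot: [-1.987, -2.342, -0.09]
contact_force: [1.8, 1.5, 0.6]
gripper_width: 0.169
tool f [ 1.26  2.05 -0.52] tool m [-0.494 -0.033 -0.204] tilt 5.18 [0.6269 0.0826 0.0956]
```

View pics/s12.png

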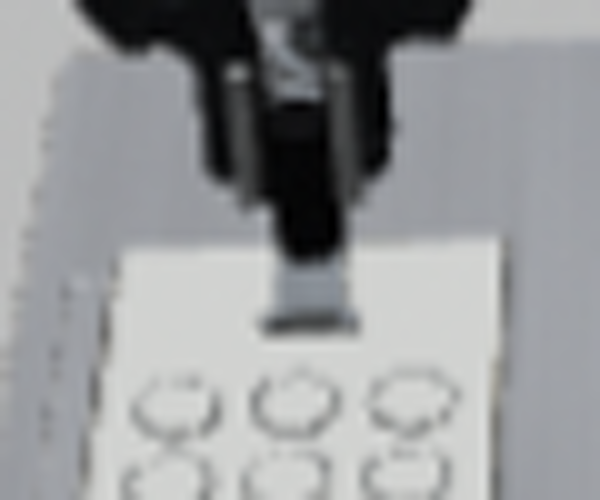

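The force jumped from 3.2 to -0.5 N: the toe has landed at (308,328), centred on the tile. Letting go slowly.

```bash

python3 -m jog '[[0,0,0,0,0,0,0.2],[0,0,0,0,0,0,0.22],[0,0,0,0,0,0,0.25],[0,0,0,0,0,0,0.3],[0,0,0,0,0,0,0.35],[0,0,0,0,0,0,0.4],[0,0,0,0,0,0,0.45],[0,0,0,0,0,0,0.45]]'; python3 st.py;python3 -c "
from h import *
cv2.imwrite('pics/s13.png',cv2.resize(arm.capture('side')[:,:,::-1][240:290,240:300],None,fx=10,fy=10,interpolation=2))"
```

```text
clock: 18.95
eef_pos: [0.6268, 0.0827, 0.0955]
ee_rot: [-1.987, -2.342, -0.09]
contact_force: [0.1, 0.0, -0.5]
gripper_width: 0.447
tool f [-0.05  0.1   0.52] tool m [-0.024 -0.066  0.043] tilt 5.18 [0.6268 0.0827 0.0955]
```

View pics/s13.png

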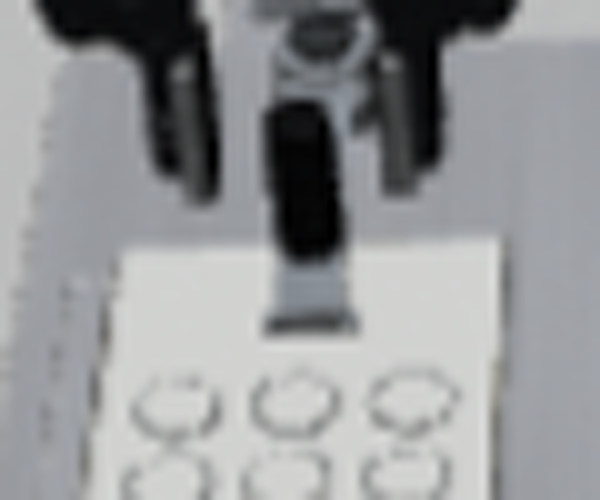

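```bash
python3 -c "
from h import *
a=np.radians(9.2)
for P in ([0,-.14,.086],[0,-.065,.112],[0,-.045,.07],[0,-.043,.07],[.045,-.075,.07],[-.045,-.075,.07],[.045,-.035,.07],[-.045,-.035,.07]): print(P,((proj('side',R.from_euler('z',a).apply(P)+[.6172,.1484,0])[0]-[240,240]+.5)*10).round())"
```

```text
[0, -0.14, 0.086] [331.  20.]
[0, -0.065, 0.112] [302. 127.]
[0, -0.045, 0.07] [313. 326.]
[0, -0.043, 0.07] [313. 332.]
[0.045, -0.075, 0.07] [128. 249.]
[-0.045, -0.075, 0.07] [514. 236.]
[0.045, -0.035, 0.07] [112. 362.]
[-0.045, -0.035, 0.07] [510. 348.]
```

The clip stands free on the tile, with its toe at (311,325) and the screw at (323,38), square to within about 1°. The gripper is off it. Retreating upward, then over to the pad.

```bash

python3 -m jog '[[0,0,-1,0,0,0,0.45],[0,0,-2,0,0,0,0.45],[0,0,-2,0,0,0,0.45],[0,0,-1,0,0,0,0.45],[-1,0,0,0,-5.2,0,0.2],[-3,0,0,0,0,0,0],[-4,0,0,0,0,0,0],[-3,0,0,0,0,0,0]]'; python3 st.py; python3 -c "
from h import *
plan([.6484,-.044,.075],0,4,0)
cv2.imwrite('pics/s14.png',cv2.resize(arm.capture('side')[:,:,::-1][190:290,230:330],None,fx=6,fy=6,interpolation=2))"
```

```text
clock: 20.0
eef_pos: [0.6457, -0.033, 0.1544]
ee_rot: [2.033, 2.394, -0.001]
contact_force: [0.8, 0.3, -0.6]
gripper_width: -0.003
tool f [0.19 0.89 0.6 ] tool m [-0.05   0.043 -0.035] tilt -0.06 [ 0.6457 -0.033   0.1544]
[-0.28, 0.02, 1.99, 0, 0, 0.0, 0]
[-0.28, 0.02, 1.99, 0, 0, 0.0, 0]
[-0.28, 0.02, 1.99, 0, 0, 0.0, 0]
[-0.28, 0.02, 1.99, 0, 0, 0.0, 0]
```

View pics/s14.png

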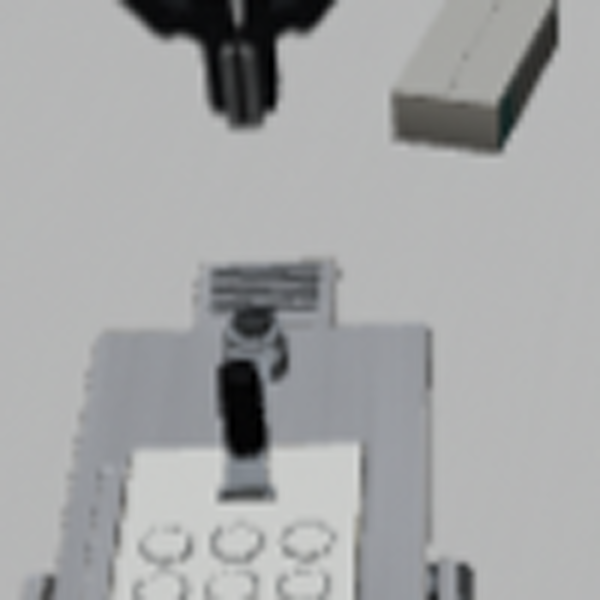

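The clip still holds the tile: toe at (245,490), pad (268,288) free in front of the fingers. Going down to the pad.

```bash

python3 -m jog '[[-0.6,0,2,0,0,0,0],[-0.4,0,2,0,0,0,0],[0,0,2,0,0,0,0],[0,0,2,0,0,0,0],[0,0,0.5,0,0,0,0],[0,0,0,0,0,0,0],[0,0,0,0,0,0,0],[0,0,0,0,0,0,0]]'; python3 st.py; python3 -c "
from h import *
cv2.imwrite('pics/s15.png',cv2.resize(arm.capture('side')[:,:,::-1][190:290,230:330],None,fx=6,fy=6,interpolation=2))"
```

```text
clock: 21.05
eef_pos: [0.6477, -0.0411, 0.0702]
ee_rot: [2.032, 2.395, 0.001]
contact_force: [-0.9, -0.4, -0.2]
gripper_width: -0.002
tool f [-0.28 -0.98  0.23] tool m [ 0.007  0.017 -0.01 ] tilt -0.03 [ 0.6477 -0.0411  0.0702]
```

View pics/s15.png

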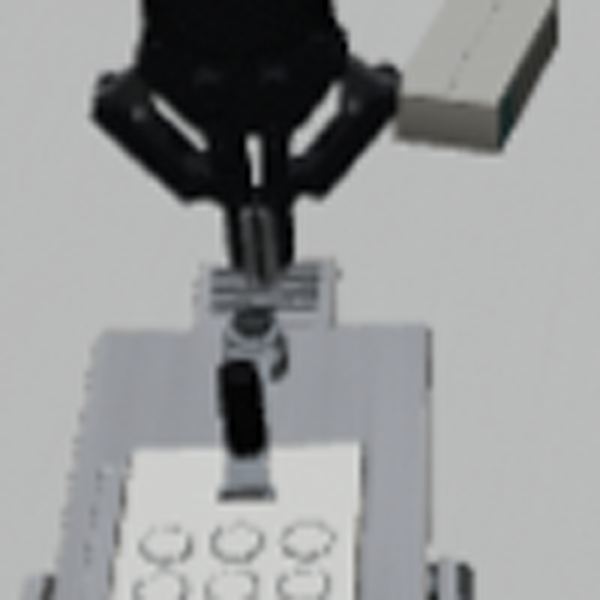

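The fingertips at (262,278) hover about 12 mm above the pad's middle. Pressing down.

```bash

python3 -m jog '[[-0.2,0,0.5,0,0,0,0],[-0.1,0,0.4,0,0,0,0],[0,0,0.3,0,0,0,0],[0,0,0.3,0,0,0,0],[0,0,0.3,0,0,0,0],[0,0,0.3,0,0,0,0],[0,0,0.3,0,0,0,0],[0,0,0.3,0,0,0,0]]'; python3 st.py
python3 -m jog '[[0,0,0.3,0,0,0,0],[0,0,0.3,0,0,0,0],[0,0,0.3,0,0,0,0],[0,0,0.3,0,0,0,0],[0,0,0.2,0,0,0,0],[0,0,0.1,0,0,0,0],[0,0,0,0,0,0,0],[0,0,0,0,0,0,0]]'; python3 st.py; python3 -c "
from h import *
cv2.imwrite('pics/s16.png',cv2.resize(arm.capture('side')[:,:,::-1][190:290,230:330],None,fx=6,fy=6,interpolation=2))"
```

```text
clock: 22.1
eef_pos: [0.6477, -0.0446, 0.043]
ee_rot: [2.032, 2.394, -0.001]
contact_force: [-2.8, -1.5, 9.4]
gripper_width: -0.003
tool f [-1.09 -2.97 -9.4 ] tool m [ 0.755 -0.128 -0.008] tilt -0.06 [ 0.6477 -0.0446  0.043 ]
clock: 23.1
eef_pos: [0.6476, -0.0437, 0.028]
ee_rot: [-2.032, -2.396, 0.0]
contact_force: [-3.7, 0.2, 9.3]
gripper_width: -0.002
tool f [ 0.82 -3.65 -9.26] tool m [0.824 0.338 0.004] tilt -0.01 [ 0.6476 -0.0437  0.028 ]
```

View pics/s16.png

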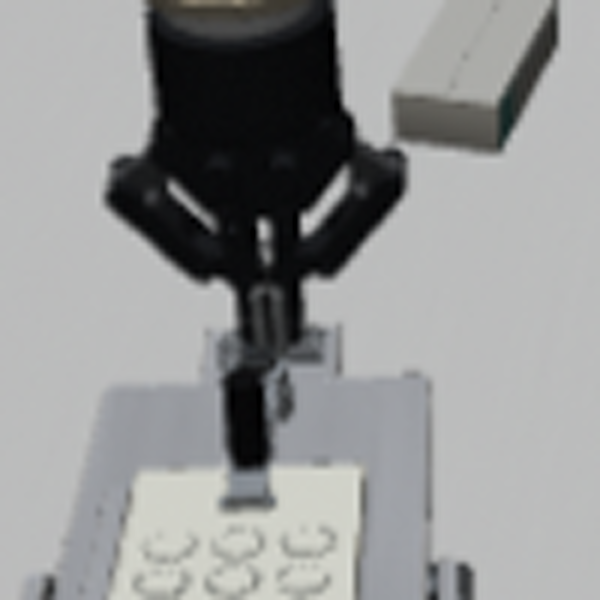

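The plate has tilted (pad edge now at y=330) at 9.3 N, estimated 0.15 to 0.16 rad, with the clip still on the tile. A little further, then slowly back up.

```bash

python3 -m jog '[[0,0,0.1,0,0,0,0],[0,0,0.1,0,0,0,0],[0,0,0.1,0,0,0,0],[0,0,0,0,0,0,0],[0,0,0,0,0,0,0],[0,0,0,0,0,0,0],[0,0,0,0,0,0,0],[0,0,0,0,0,0,0]]'; python3 st.py
python3 -m jog '[[0,0,-0.1,0,0,0,0],[0,0,-0.2,0,0,0,0],[0,0,-0.2,0,0,0,0],[0,0,-0.2,0,0,0,0],[0,0,-0.2,0,0,0,0],[0,0,-0.2,0,0,0,0],[0,0,-0.2,0,0,0,0],[0,0,-0.2,0,0,0,0]]'; python3 st.py
python3 -m jog '[[0,0,-0.2,0,0,0,0],[0,0,-0.2,0,0,0,0],[0,0,-0.2,0,0,0,0],[0,0,-0.2,0,0,0,0],[0,0,-0.2,0,0,0,0],[0,0,-0.2,0,0,0,0],[0,0,-0.2,0,0,0,0],[0,0,-0.2,0,0,0,0]]'; python3 st.py
python3 -m jog '[[0,0,-0.2,0,0,0,0],[0,0,-0.2,0,0,0,0],[0,0,-0.2,0,0,0,0],[0,0,-1,0,0,0,0],[0,0,-2,0,0,0,0],[0,0,-2,0,0,0,0],[0,0,-2,0,0,0,0],[0,0,-2,0,0,0,0]]'; python3 st.py; python3 -c "
from h import *
cv2.imwrite('pics/s17.png',cv2.resize(arm.capture('side')[:,:,::-1][190:290,230:330],None,fx=6,fy=6,interpolation=2))"
```

```text
clock: 24.15
eef_pos: [0.6475, -0.0434, 0.0251]
ee_rot: [-2.032, -2.396, 0.0]
contact_force: [-4.3, 0.9, 9.4]
gripper_width: -0.004
tool f [ 1.65 -4.14 -9.45] tool m [ 0.761  0.499 -0.067] tilt 0.01 [ 0.6475 -0.0434  0.0251]
clock: 25.15
eef_pos: [0.6477, -0.0445, 0.04]
ee_rot: [2.032, 2.395, -0.001]
contact_force: [-2.1, -1.2, 8.8]
gripper_width: -0.003
tool f [-0.81 -2.27 -8.8 ] tool m [ 0.632 -0.189 -0.065] tilt -0.06 [ 0.6477 -0.0445  0.04  ]
clock: 26.15
eef_pos: [0.6477, -0.0445, 0.056]
ee_rot: [2.033, 2.395, -0.001]
contact_force: [-2.9, -1.6, 8.3]
gripper_width: 0.002
tool f [-1.08 -3.12 -8.26] tool m [ 0.652 -0.087 -0.022] tilt -0.05 [ 0.6477 -0.0445  0.056 ]
clock: 27.15
eef_pos: [0.6478, -0.0439, 0.1527]
ee_rot: [2.032, 2.395, 0.0]
contact_force: [0.2, -0.5, 0.7]
gripper_width: 0.004
tool f [-0.52  0.11 -0.69] tool m [-0.03   0.029  0.032] tilt -0.02 [ 0.6478 -0.0439  0.1527]
```

View pics/s17.png

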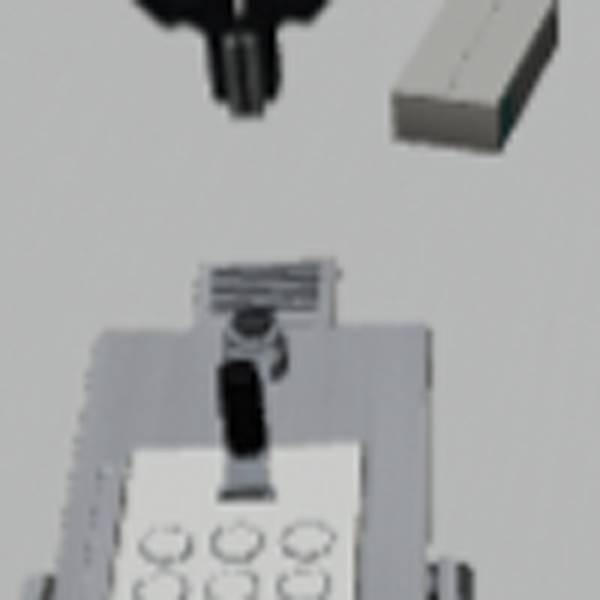

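Plate level again, picture identical to before the press: toe on the tile at (245,490), pad edge at y=262. From the depth reached (z 0.025) the tilt was about 0.175 rad. Returning to the knob.

```bash

python3 -m jog '[[1.5,0,0,0,0,0,0.45],[3,0,0,0,0,0,0.45],[4,0,0,0,0,0,0.45],[2.8,0,0,0,2.6,0,0.45],[1,0,0,0,2.6,0,0.45],[0,0,0,0,0,0,0.45],[0,0,0,0,0,0,0.45],[0,0,0,0,0,0,0.45]]'; python3 st.py; python3 -c "
from h import *
s=arm.state();M=R.from_rotvec(s['ee_rot']);print(M.inv().apply(np.array([.6268,.0827,.0955])-s['eef_pos'])*100)
cv2.imwrite('pics/s18.png',cv2.resize(arm.capture('side')[:,:,::-1][200:300,230:330],None,fx=6,fy=6,interpolation=2))"
```

```text
clock: 28.2
eef_pos: [0.6279, 0.0763, 0.1518]
ee_rot: [-1.989, -2.341, -0.089]
contact_force: [0.3, -0.6, 0.3]
gripper_width: 0.45
tool f [-0.59  0.17 -0.4 ] tool m [-0.021 -0.092  0.012] tilt 5.15 [0.6279 0.0763 0.1518]
[ 0.14607824 -0.00604398  5.66347945]
```

View pics/s18.png

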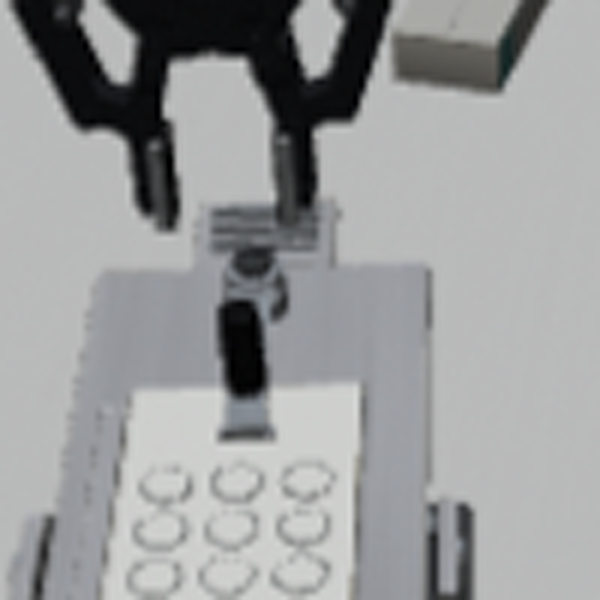

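The open fingers at (160,225) and (290,220) straddle the knob's line. Descending and gripping.

```bash

python3 -m jog '[[0.1,0,1.5,0,0,0,0.45],[0.05,0,1.5,0,0,0,0.45],[0,0,1.5,0,0,0,0.45],[0,0,1.1,0,0,0,0.45],[0,0,0,0,0,0,0.4],[0,0,0,0,0,0,0.3],[0,0,0,0,0,0,0.25],[0,0,0,0,0,0,0.2]]'; python3 st.py
python3 -m jog '[[0,0,0,0,0,0,0.15],[0,0,0,0,0,0,0.1],[0,0,0,0,0,0,0.1],[0,0,0,0,0,0,0.1],[-0.01,0,-0.06,0,0.6,0,0.1],[-0.02,0,-0.06,0,0.6,0,0.1],[-0.01,0,-0.06,0,0.6,0,0.1],[-0.02,0,-0.06,0,0.6,0,0.1]]'; python3 st.py; python3 -c "
from h import *
cv2.imwrite('pics/s19.png',cv2.resize(arm.capture('side')[:,:,::-1][240:290,240:300],None,fx=10,fy=10,interpolation=2))"
```

```text
clock: 29.25
eef_pos: [0.6269, 0.0837, 0.0967]
ee_rot: [-1.988, -2.342, -0.091]
contact_force: [0.1, 0.3, -0.0]
gripper_width: 0.203
tool f [0.3  0.18 0.08] tool m [-0.02  -0.064 -0.015] tilt 5.18 [0.6269 0.0837 0.0967]
clock: 30.25
eef_pos: [0.6267, 0.0834, 0.0983]
ee_rot: [-1.964, -2.316, -0.131]
contact_force: [1.2, 2.5, -3.2]
gripper_width: 0.162
tool f [1.85 1.6  3.45] tool m [-0.214  0.248  0.028] tilt 7.66 [0.6267 0.0834 0.0983]
```

View pics/s19.png

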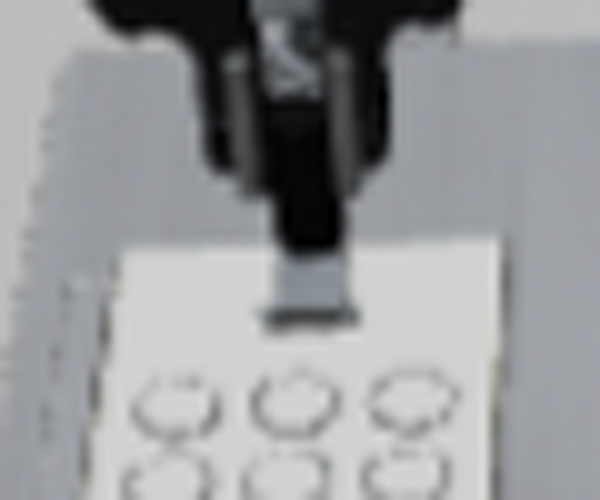

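Lifting works: the toe's lower edge is up at y=322. Raising to full height, then swinging back.

```bash

python3 -m jog '[[-0.03,0,-0.13,0,1.2,0,0.1],[-0.03,0,-0.13,0,1.2,0,0.1],[-0.03,0,-0.13,0,1.2,0,0.1],[-0.03,0,-0.13,0,1.2,0,0.1],[0,0,0,0,0,0,0.1],[-0.01,-0.33,0,0.6,0,-2.5,0.1],[-0.02,-0.66,0,1.1,0,-5.2,0.1],[-0.02,-0.66,0,1.1,0,-5.2,0.1]]'; python3 st.py; python3 -c "
from h import *
cv2.imwrite('pics/s20.png',cv2.resize(arm.capture('side')[:,:,::-1][200:300,230:330],None,fx=6,fy=6,interpolation=2))"
```

```text
clock: 31.3
eef_pos: [0.6107, 0.0764, 0.1034]
ee_rot: [-1.636, -2.462, -0.178]
contact_force: [-1.7, 3.0, -3.0]
gripper_width: 0.172
tool f [ 2.68 -0.38  3.63] tool m [-0.     0.243  0.051] tilt 12.42 [0.6107 0.0764 0.1034]
```

View pics/s20.png

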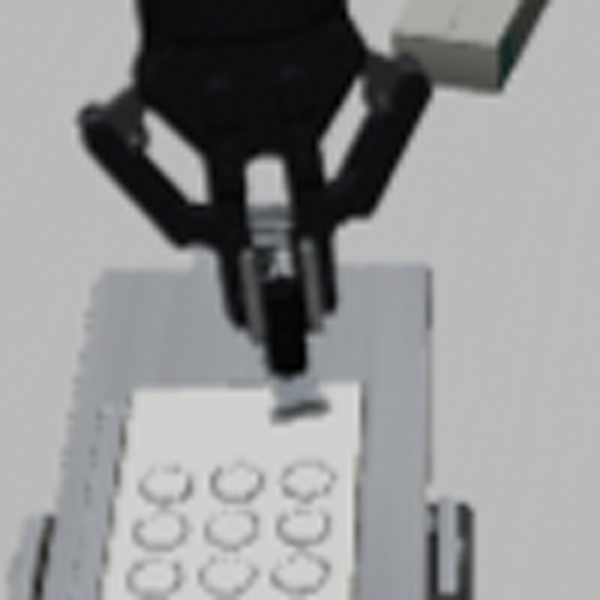

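The toe at (300,410) is swinging clear above the tile, which hasn't moved. Continuing.

```bash

python3 -m jog '[[-0.02,-0.66,0,1.1,0,-5.2,0.1],[-0.02,-0.66,0,1.1,0,-5.2,0.1],[-0.02,-0.66,0,1.1,0,-5.2,0.1],[-0.02,-0.66,0,1.1,0,-5.2,0.1],[-0.02,-0.66,0,1.1,0,-5.2,0.1],[-0.02,-0.66,0,1.1,0,-5.2,0.1],[-0.01,-0.33,0,0.6,0,-2.5,0.1],[0,0,0,0,0,0,0.1]]'; python3 st.py; python3 -c "
from h import *
s=arm.state();p=np.array(s['eef_pos'])-[.6402,.0098,0];print(np.hypot(*p[:2]),np.degrees(np.arctan2(p[1],p[0])),s['joint_pos'].round(2))
cv2.imwrite('pics/s21.png',cv2.resize(arm.capture('side')[:,:,::-1][200:300,230:330],None,fx=6,fy=6,interpolation=2))"
```

```text
clock: 32.35
eef_pos: [0.5781, 0.049, 0.1027]
ee_rot: [-0.835, -2.813, -0.093]
contact_force: [-3.2, -0.5, -4.0]
gripper_width: 0.169
tool f [ 1.53 -2.13  4.39] tool m [ 0.585 -0.226  0.201] tilt 12.31 [0.5781 0.049  0.1027]
0.0734787635098807 147.7291608933431 [ 0.28  0.73 -0.62  1.67  0.28  1.02  0.59]
```

View pics/s21.png

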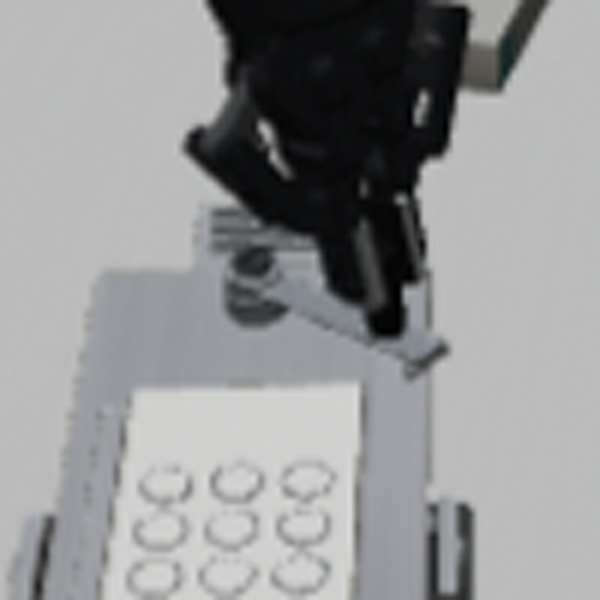

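Toe at (430,365), past the tile. The path runs about 2 mm wide; correcting inward while swinging on.

```bash

python3 -m jog '[[-0.05,-0.33,0,0.6,0,-2.5,0.1],[-0.05,-0.66,0,1.1,0,-5.2,0.1],[-0.05,-0.66,0,1.1,0,-5.2,0.1],[-0.05,-0.66,0,1.1,0,-5.2,0.1],[-0.05,-0.66,0,1.1,0,-5.2,0.1],[-0.05,-0.66,0,1.1,0,-5.2,0.1],[-0.03,-0.66,0,1.1,0,-5.2,0.1],[0,0,0,0,0,0,0.1]]'; python3 st.py; python3 -c "
from h import *
s=arm.state();p=np.array(s['eef_pos'])-[.6402,.0098,0];print(np.hypot(*p[:2]),np.degrees(np.arctan2(p[1],p[0])))
cv2.imwrite('pics/s22.png',cv2.resize(arm.capture('side')[:,:,::-1][200:300,230:330],None,fx=6,fy=6,interpolation=2))"
```

```text
clock: 33.4
eef_pos: [0.5662, 0.0074, 0.1021]
ee_rot: [0.042, -2.925, -0.0]
contact_force: [-10.3, -4.2, 2.0]
gripper_width: 0.167
tool f [10.59 -3.92  0.23] tool m [0.806 1.618 0.247] tilt 12.39 [0.5662 0.0074 0.1021]
0.0740200033138716 -178.1218808494487
```

View pics/s22.png

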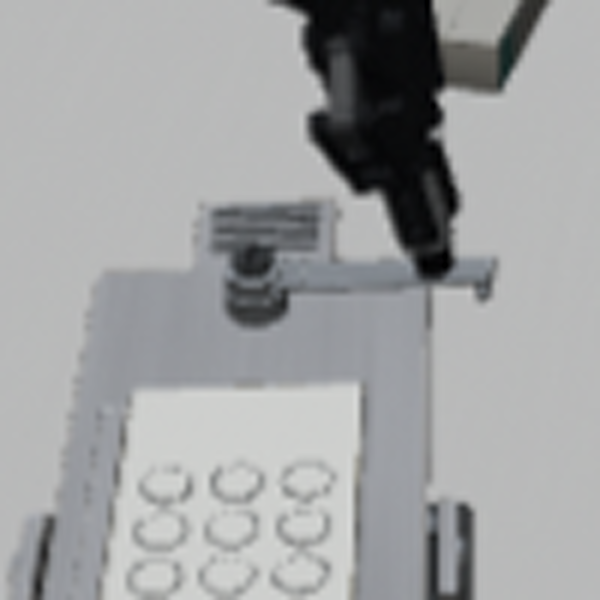

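The clip points clear of the tile (toe at (485,290)). The correction left 10 N radial push; easing it out, then lowering the leaf to its rest.

```bash

python3 -m jog '[[0.1,0,0,0,0,0,0.1],[0.1,0,0,0,0,0,0.1],[0.03,0,0.11,0,-1,0,0.1],[0.03,0,0.11,0,-1,0,0.1],[0.03,0,0.11,0,-1,0,0.1],[0.03,0,0.11,0,-1,0,0.1],[0,0,0,0,0,0,0.1],[0,0,0,0,0,0,0.1]]'; python3 st.py
python3 -m jog '[[0.03,0,0.11,0,-1,0,0.1],[0.02,0,0.11,0,-1,0,0.1],[0.03,0,0.11,0,-1,0,0.1],[0.02,0,0.11,0,-1,0,0.1],[0.03,0,0.11,0,-1,0,0.1],[0,0,0,0,0,0,0.1],[0,0,0,0,0,0,0.1],[0,0,0,0,0,0,0.1]]'; python3 st.py
python3 -c "
from h import *
cv2.imwrite('pics/s23.png',cv2.resize(arm.capture('side')[:,:,::-1][200:300,230:330],None,fx=6,fy=6,interpolation=2))"
```

```text
clock: 34.45
eef_pos: [0.5646, 0.0083, 0.0985]
ee_rot: [0.039, -3.0, -0.005]
contact_force: [0.9, -5.4, -3.1]
gripper_width: 0.164
tool f [-1.19 -5.42  2.94] tool m [ 1.243 -0.459  0.336] tilt 8.08 [0.5646 0.0083 0.0985]
clock: 35.45
eef_pos: [0.5631, 0.0084, 0.0933]
ee_rot: [0.04, -3.088, -0.007]
contact_force: [1.1, -4.2, -2.8]
gripper_width: 0.167
tool f [-1.13 -4.25  2.7 ] tool m [ 1.214 -0.473  0.299] tilt 3.05 [0.5631 0.0084 0.0933]
```

View pics/s23.png

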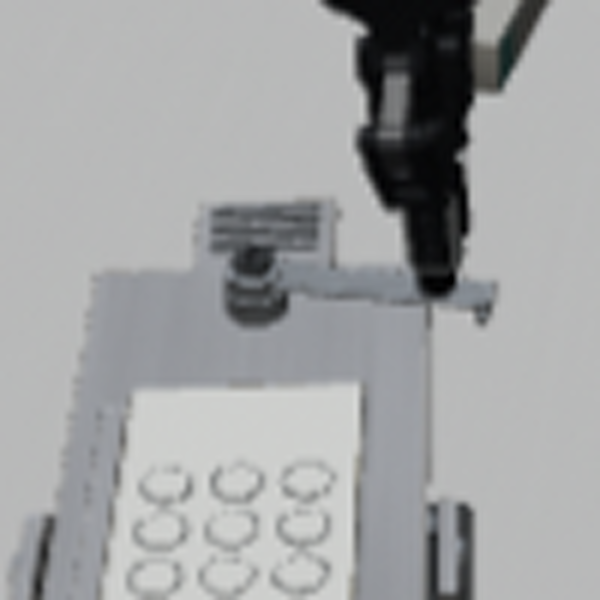

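```bash

python3 -m jog '[[0.02,0,0.09,0,-0.8,0,0.1],[0.02,0,0.09,0,-0.8,0,0.1],[0,0,0.04,0,-0.4,0,0.1],[0,0,0,0,0,0,0.1],[0,0,0,0,0,0,0.1],[0,0,0,0,0,0,0.1],[0,0,0,0,0,0,0.1],[0,0,0,0,0,0,0.1]]'; python3 st.py
```

```text
clock: 36.5
eef_pos: [0.5628, 0.0085, 0.0915]
ee_rot: [0.04, -3.123, -0.008]
contact_force: [2.0, -5.5, 0.7]
gripper_width: 0.171
tool f [-1.86 -5.59 -0.74] tool m [ 1.252 -0.351  0.372] tilt 1.02 [0.5628 0.0085 0.0915]
```

The lift force has gone, so the leaf is at rest. Opening slowly, then retreating straight up.

```bash

python3 -m jog '[[0,0,0,0,0,0,0.2],[0,0,0,0,0,0,0.25],[0,0,0,0,0,0,0.3],[0,0,0,0,0,0,0.35],[0,0,0,0,0,0,0.4],[0,0,0,0,0,0,0.45],[0,0,0,0,0,0,0.5],[0,0,0,0,0,0,0.5]]'; python3 st.py
python3 -m jog '[[0,0,-1,0,0,0,0.5],[0,0,-2,0,0,0,0.5],[0,0,-3,0,0,0,0.5],[0,0,-4,0,0,0,0.5],[0,-3,-3,0,0,0,0.5],[0,-5,-1,0,0,0,0.5],[0,-5,0,0,0,0,0.5],[0,-4,0,0,0,0,0.5]]'; python3 st.py
python3 -m jog '[[0,-5,0,0,0,0,0.5],[0,-5,0,0,0,0,0.5],[0,-4,0,0,0,0,0.5],[0,-2,0,0,0,0,0.5],[0,0,0,0,0,0,0.5],[0,0,0,0,0,0,0.5],[0,0,0,0,0,0,0.5],[0,0,0,0,0,0,0.5]]'; python3 st.py
python3 -c "
from h import *
cv2.imwrite('pics/s24.png',arm.capture('side')[:,:,::-1])
a=arm.capture('top')[:,:,::-1];cv2.imwrite('pics/t24.png',cv2.resize(a[165:255,235:375],None,fx=5.7,fy=5.7,interpolation=2))"
```

```text
clock: 37.5
eef_pos: [0.5617, 0.0087, 0.0909]
ee_rot: [0.041, -3.121, -0.008]
contact_force: [0.8, -0.5, 0.3]
gripper_width: 0.503
tool f [-0.82 -0.5  -0.31] tool m [-0.001 -0.019 -0.011] tilt 1.15 [0.5617 0.0087 0.0909]
clock: 38.5
eef_pos: [0.5689, -0.1642, 0.2309]
ee_rot: [0.039, -3.122, -0.007]
contact_force: [0.4, 0.5, -0.0]
gripper_width: 0.499
tool f [-0.45  0.53  0.01] tool m [-0.009 -0.05  -0.015] tilt 1.11 [ 0.5689 -0.1642  0.2309]
clock: 39.5
eef_pos: [0.5735, -0.3207, 0.2294]
ee_rot: [0.043, -3.121, -0.008]
contact_force: [0.6, -0.6, 0.0]
gripper_width: 0.497
tool f [-0.59 -0.59 -0.02] tool m [-0.014  0.015 -0.007] tilt 1.14 [ 0.5735 -0.3207  0.2294]
```

View pics/s24.png

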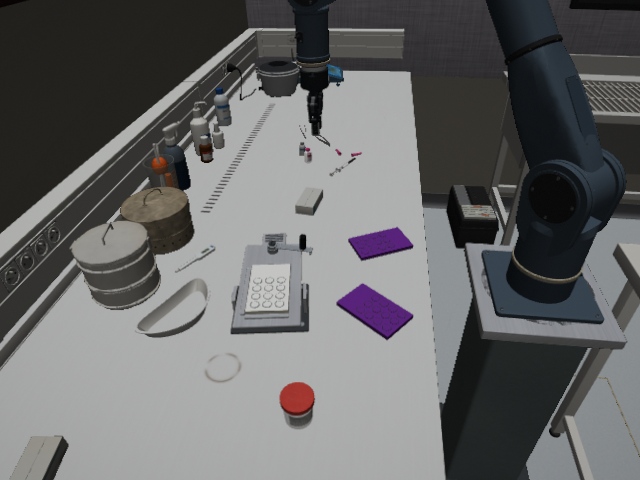

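View pics/t24.png

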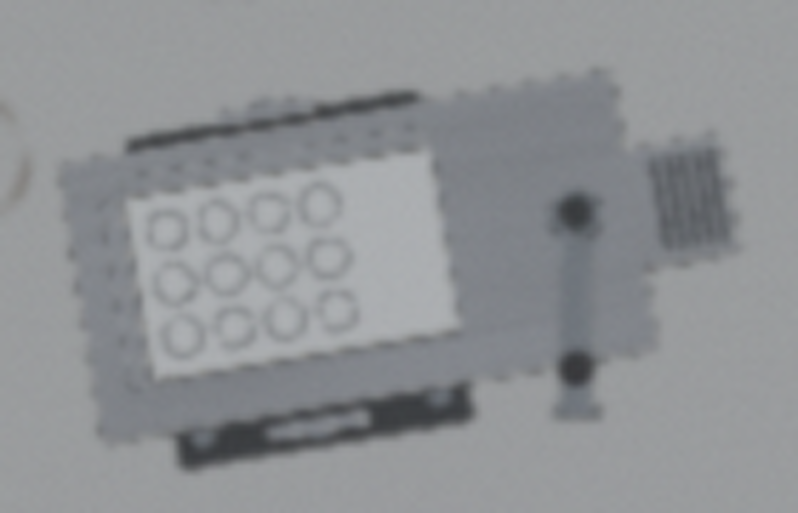

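The tile, plate, cup and carton are where they were. The clip stands at about 1.41 rad, with its toe at (575,410) well off the tile corner (459,327). There's time, so I'll nudge the knob with an open finger to about 1.55 so it is unmistakably clear.

```bash
python3 -c "
from h import *
s=arm.state();M=R.from_rotvec(s['ee_rot']);print(M.inv().apply(np.array([.562,.005,.229])-s['eef_pos'])*100)"
python3 -m jog '[[0,3,0,0,0,0,0.5],[0.1,5,0,0,0,0,0.5],[0.1,6,0,0,0,0,0.5],[0.1,6,0,0,0,0,0.5],[0.1,6,0,0,0,0,0.5],[0,4,0,0,0,0,0.5],[0,2.5,0,0,0,0,0.5],[0,0,0,0,0,0,0.5]]'; python3 st.py
python3 -c "
from h import *
s=arm.state();M=R.from_rotvec(s['ee_rot']);print(M.inv().apply(np.array([.562,.005,.229])-s['eef_pos'])*100)"
```

```text
[ 0.25234485 32.64697038  0.20589775]
clock: 40.6
eef_pos: [0.5605, 0.0055, 0.2314]
ee_rot: [0.047, -3.122, -0.009]
contact_force: [0.6, -0.7, 0.9]
gripper_width: 0.496
tool f [-0.52 -0.73 -0.9 ] tool m [ 0.016  0.02  -0.028] tilt 1.11 [0.5605 0.0055 0.2314]
[-0.1490038  -0.05641522  0.23903157]
```

```bash

python3 -m jog '[[-0.3,0,2,0,0,0,0.5],[0,0,3,0,0,0,0.5],[0,0,3,0,0,0,0.5],[0,0,3,0,0,0,0.5],[0,0,2.1,0,0,0,0.5],[0,0,0.5,0,0,0,0.5],[0,0,0,0,0,0,0.5],[0,0,0,0,0,0,0.5]]'; python3 st.py
python3 -c "
from h import *
cv2.imwrite('pics/s25.png',cv2.resize(arm.capture('side')[:,:,::-1][200:300,230:330],None,fx=6,fy=6,interpolation=2))"
```

```text
clock: 41.6
eef_pos: [0.5616, 0.0035, 0.0958]
ee_rot: [0.04, -3.123, -0.008]
contact_force: [0.2, -0.5, 0.8]
gripper_width: 0.501
tool f [-0.22 -0.48 -0.76] tool m [ 0.002  0.005 -0.009] tilt 1.07 [0.5616 0.0035 0.0958]
```

View pics/s25.png

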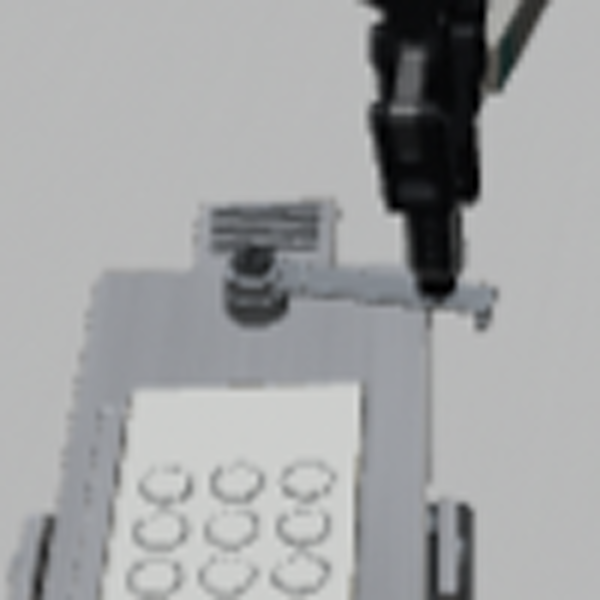

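The fingers straddle the knob again at (437,260). Nudging gently towards the pad side.

```bash

python3 -m jog '[[0,-0.4,0,0,0,0,0.5],[0,-0.3,0,0,0,0,0.5],[0,-0.2,0,0,0,0,0.5],[0,-0.2,0,0,0,0,0.5],[0,-0.2,0,0,0,0,0.5],[0,-0.2,0,0,0,0,0.5],[0,-0.2,0,0,0,0,0.5],[0,-0.2,0,0,0,0,0.5]]'; python3 st.py
python3 -m jog '[[0,0,0,0,0,0,0.5],[0,0.4,0,0,0,0,0.5],[0,0.4,0,0,0,0,0.5],[0,0,-1,0,0,0,0.5],[0,0,-2,0,0,0,0.5],[0,0,-3,0,0,0,0.5],[0,0,-4,0,0,0,0.5],[0,-3,-3,0,0,0,0.5]]'; python3 st.py
python3 -m jog '[[0,-5,0,0,0,0,0.5],[0,-6,0,0,0,0,0.5],[0,-6,0,0,0,0,0.5],[0,-6,0,0,0,0,0.5],[0,-4,0,0,0,0,0.5],[0,-2,0,0,0,0,0.5],[0,0,0,0,0,0,0.5],[0,0,0,0,0,0,0.5]]'
python3 -c "
from h import *
a=arm.capture('side')[:,:,::-1];cv2.imwrite('pics/s26.png',cv2.resize(a[180:340,200:420],None,fx=3.6,fy=3.6,interpolation=2))
a=arm.capture('top')[:,:,::-1];cv2.imwrite('pics/t26.png',cv2.resize(a[165:255,235:375],None,fx=5.7,fy=5.7,interpolation=2))"
```

```text
clock: 42.65
eef_pos: [0.5614, -0.0155, 0.0948]
ee_rot: [0.041, -3.121, -0.008]
contact_force: [-0.9, 1.2, 1.3]
gripper_width: 0.494
tool f [ 0.85  1.25 -1.26] tool m [-0.109  0.124  0.031] tilt 1.16 [ 0.5614 -0.0155  0.0948]
clock: 43.65
eef_pos: [0.5651, -0.0354, 0.2275]
ee_rot: [0.048, -3.123, -0.01]
contact_force: [0.9, -0.9, -0.9]
gripper_width: 0.498
tool f [-0.91 -0.95  0.89] tool m [ 0.063 -0.05  -0.052] tilt 1.02 [ 0.5651 -0.0354  0.2275]
clock: 44.65
eef_pos: [0.5729, -0.3252, 0.2236]
ee_rot: [0.046, -3.122, -0.01]
contact_force: [0.6, -0.0, 1.1]
gripper_width: 0.504
```

View pics/s26.png

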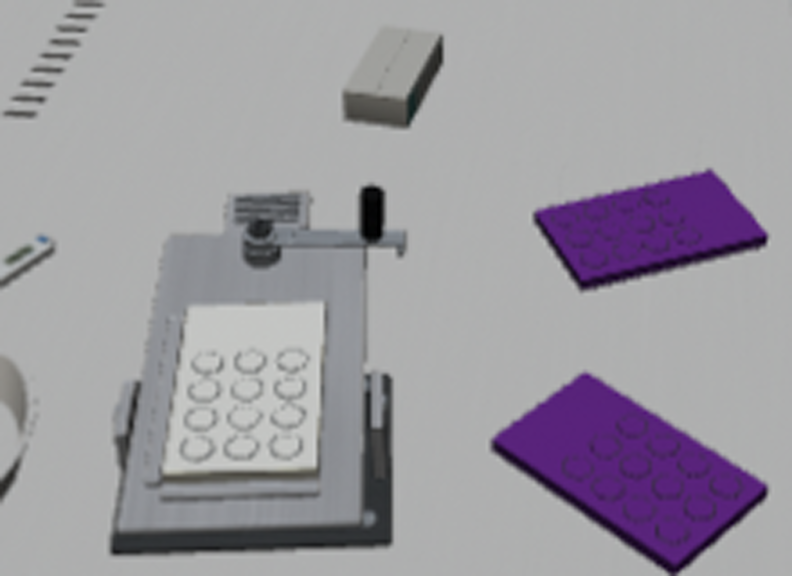

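View pics/t26.png

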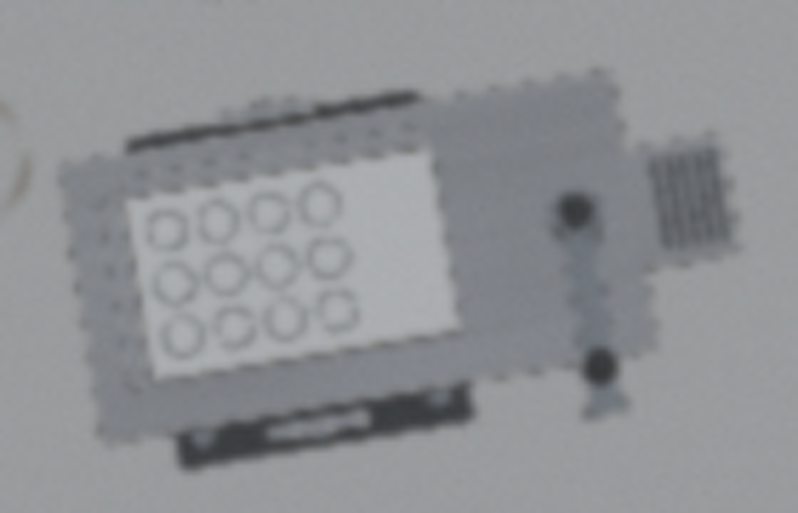

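The clip now points along -x (knob at (600,367), screw at (575,210)). The tile's corners are at the same pixels as in the first picture, the plate is level, and the robot is clear. Handing in.

```bash
python3 -c "
from cell import arm
print(arm.finish_job(),arm.state()['clock'])"
```

```text
the job is handed in; nothing more can be done
the job is handed in; nothing more can be done
```

I carried out the whole sequence in the order asked and handed the job in at about 45 s; the hand-in gives no verdict.

- **Clip on:** I lifted the clip by its knob, swung it over the tile and lowered it in small steps until the force showed the toe had landed, with only a slight residual. Then I let go. In the picture it stood square to within about 1° and centred to 1–2 mm.
- **Press:** I pressed the end pad to about 0.17–0.18 rad of 0.19 at about 9 N, and raised slowly until the plate was level. That tilt is worked out from the fingertip depth, not measured directly. The clip was still on the tile afterwards.
- **Clip off:** I lifted the clip, swung it back, set it down at rest and let go. It stood at about 1.41 rad, so I nudged the knob gently to about 1.55–1.57 rad.

**Last checks:** The tile's corners are at the same pixels as in the first picture, and the plate is level. The cup and carton looked untouched when I checked just before the nudge; the last close-ups show the carton but not the cup. The gripper is well clear with no contact.

**What was off:** The swing back ran about 2 mm off its circle and briefly pushed about 10 N along the clip arm. I eased that out before letting go. The plate fit to the pictures left errors of 1–2 pixels (about 3–5 mm), so I relied on feel and close pictures for the landing.

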